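# Heft the tins for the wheel-nut socket

## Robot

A 6-joint arm with a two-finger parallel gripper is mounted at the origin on the work surface. World frame = base frame: x ahead of the robot, y to its left, z up, the work surface at z = 0. Lengths are in m, angles in rad, forces in N, time in s.
With the tool pointing down it reaches from about 0.35 to 0.975 m from the base axis. Payload 4.9 kg.
Tool frame: the origin (TCP) lies midway between the tips of the shut fingers; the grasp point (between the pads) lies 19 mm behind it; z points along the fingers, x is the direction in which the jaws open and shut, and the axes are right-handed (so a half turn about z gives the same grasp; the last joint's range is limited). The gripper opens to 85 mm and grips with 20 to 120 N. Pads are 22 mm wide; open, the fingers measure 114 mm over their backs; the gripper's body (76 mm by 85 mm) begins 54 mm behind the grasp point. The pads swing forward as they close: fully open they stand 13 mm farther back than shut.
Start: joints at [1.009, 0.053, 1.613, -0, 1.476, -0.119], TCP at [0.268, 0.565, 0.231] pointing down, gripper open.
Joint ranges: [-3.01, 3.01], [-1.01, 2.22], [0.06, 2.58], [-1.02, 4.17], [0.09, 2.62], [-3.14, 3.14]. Speed limits (rad/s): [2.57, 2.57, 3.14, 3.14, 3.14, 3.14].

## Interface

Orientations are given as a rotation vector (axis times angle).
In Python, from station import ctrl gives the robot as it stands.
- The arm moves only by the tool step_arm, never from a script. Its argument "increments" is text: rows parted by semicolons, each of 6 numbers parted by spaces: the shift along the tool's x, y, z as a fraction of full scale, then the turn, a rotation vector about the tool's x, y, z as a fraction of full scale. In form: x y z rx ry rz; .... A call has 1 to 12 rows; each row shifts and turns the commanded pose from where the row before left it, along the tool's axes as they then stand; what a row does not reach is not made up. Full scale, the value 1, is 0.025 m for a shift and 0.1 rad for a turn. A row lasts 1/12 s, in which the tool goes at most 41.7 mm and 7.16 degrees, less where a joint would pass 70% of its speed; a pose out of reach is approached as far as the arm can. A call with a number of a shift or a turn outside -1 to 1 is refused whole. A call with a gripper value outside its range is refused whole. "fingers" is the opening, from -1 (shut) to 1 (fully open), so that 0 is half open, set as the call begins (left out, the last holds). The fingers move at their own pace and stop on an object; "newtons" is the grip in N (left out, the last holds). Time passes only in rows, so rows that do not move let the fingers close. It gives the time, the measured TCP pose, the force and the opening at its end, in the units of the state.
- ctrl.get_obs(): the state, without advancing time (a new reading comes with each control period).
- ctrl.get_image(name): name is "side" or "top"; returns a dict with "pixels" (400x640x3 uint8, red, green, blue), "intrinsics" (3x3 intrinsics, pixels), "eye" and "orientation" of the camera in the world. Camera axes: x right, y down, z forward; pixel columns grow to the right and rows downward; lengths in m; the calibration is good to about 2 mm. A picture is of the moment at which its call begins. There is no depth.
- ctrl.finish_job(): hands the job in, once; it reports no verdict.
The state is a dict: "t": time; "q": joint angles; "dq": joint speeds; "effort": joint torques, N m; "tool_pos": TCP position; "tool_rot": TCP orientation; "contact_force": force on the tool from outside, world axes, zero at the start; "wrist_torque": the same for the moment, N m; "opening": finger opening in m.
Only numpy, scipy, OpenCV 4.12 (cv2) and the standard library are available. Lean on these libraries where they do the work, as an engineer would, in place of code of your own. Each camera call takes 0.05 s, during which the arm holds its last target.

## Task

We need the steel wheel-nut socket to get the spare wheel on: it is in one of these three closed tins, which look the same, so lift them to feel which is the heavy one and set each straight back where it stood. Take the lid off the heavy tin and lay it flat, handle up, in the middle of the rubber mat, then lift the socket out and set it down gently on the white board. Leave the other two tins closed in their places, and don't disturb the gas bottle, mug and jar.

Things in the scene. Friction and masses are not known exactly. Their poses are not given: they have to be found in the camera images.
- tin1_mid (a point): one of three identical aluminium tins, 110 mm long (its x) x 56 mm wide (its y) x 60 mm high, walls and floor 3 mm, on the table; this point is its centre, 30 mm above its underside, z up. Closed it is 90 mm high to the top of its lid's handle. Tin and lid without content weigh 0.28 kg; one of the three holds the steel socket (round, 36 mm across, 46 mm high, 0.27 to 0.36 kg)
- tin2_mid (a point): one of three identical aluminium tins, 110 mm long (its x) x 56 mm wide (its y) x 60 mm high, walls and floor 3 mm, on the table; this point is its centre, 30 mm above its underside, z up. Closed it is 90 mm high to the top of its lid's handle. The two tins without the socket hold only a light plastic cap (36 mm across, 24 mm high, 0.03 kg)
- tin3_mid (a point): one of three identical aluminium tins, 110 mm long (its x) x 56 mm wide (its y) x 60 mm high, walls and floor 3 mm, on the table; this point is its centre, 30 mm above its underside, z up. Closed it is 90 mm high to the top of its lid's handle. In each, the content stands at the middle of the floor, held within 3 mm of centre by 4 rubber ribs, tops 10 mm above the underside
- lid1_handle (a point): the loose lift-off lid of tin 1: 110 x 56 x 4 mm plate on the rim, a 5 mm deep lip below it inside the tin, and on top a black bar handle 40 mm long (its x), 14 mm wide (its y), 26 mm high. This point is the handle's centre: 17 mm above the plate's underside, 22 mm above the underside of the lip, 13 mm below the handle's top; 0.08 kg
- lid2_handle (a point): the loose lift-off lid of tin 2: 110 x 56 x 4 mm plate on the rim, a 5 mm deep lip below it inside the tin, and on top a black bar handle 40 mm long (its x), 14 mm wide (its y), 26 mm high. This point is the handle's centre: 17 mm above the plate's underside, 22 mm above the underside of the lip, 13 mm below the handle's top; 0.08 kg
- lid3_handle (a point): the loose lift-off lid of tin 3: 110 x 56 x 4 mm plate on the rim, a 5 mm deep lip below it inside the tin, and on top a black bar handle 40 mm long (its x), 14 mm wide (its y), 26 mm high. This point is the handle's centre: 17 mm above the plate's underside, 22 mm above the underside of the lip, 13 mm below the handle's top; 0.08 kg
- board: small white plastic board fixed on the table, 110 mm (its x) x 140 mm (its y) x 12 mm thick; origin at the centre of its underside, on the table
- mat_top (a point): centre of the upper side of a thin black rubber mat fixed on the table, 130 mm (its x) x 80 mm (its y) x 3 mm
- gas_mid (a point): bystander: yellow gas bottle standing upright, 70 mm across, 200 mm tall; this point is half-way up on its axis
- mug_mid (a point): bystander: steel mug standing upright, 76 mm across, 85 mm high, with a handle to its y side; this point is half-way up on its axis
- jar_mid (a point): bystander: closed jar standing upright, 60 mm across, 90 mm high; this point is half-way up on its axis
- stove: bystander: fixed aluminium camp stove at the left of the work, 260 mm (its x) x 190 mm (its y) x 120 mm high; origin at the centre of its underside
Mind the look-alikes: they are no part of the job. Leave any blue or purple look-alike of the part that bears lid1_handle alone. Leave any blue or brown look-alike of the part that bears lid3_handle alone.

How it is judged:
By the outcome, as a careful person would: the job done as asked, in the order asked, and still so for the second after the job is handed in, with the robot touching nothing.
It also fails if it takes over 72 s, if anything falls off the work surface, if the arm or the gripper's body presses on something with over 40 N, if the wrist force passes 120 N, or if a joint passes its speed limit or range.

## Working session

There is one attempt and no reset: what is moved stays moved. The work goes in short steps, Python scripts to look and compute and a tool call to move; the robot and the scene stay as the last step left them, time stands still between calls to the robot, and variables do not carry over. Pictures are saved under pics/ and viewed, and the job is handed in when it is done.

Besides the shell and the picture viewer there is one more tool, called after "Request:" by a JSON object that holds its "name" and its "arguments". step_arm: Moves the arm, as the interface text tells. Shift numbers are shares of 0.025 m and turn numbers shares of 0.1 rad, none past 1 either way. Its arguments: {"type":"object","properties":{"increments":{"type":"string"},"fingers":{"type":"number"},"newtons":{"type":"number"}},"required":["increments"]}

```bash
ls; mkdir -p pics
python3 - <<'E'
from station import ctrl
import cv2,numpy as np,pickle
o=ctrl.get_obs();print(o)
for n in("side","top"):
    d=ctrl.get_image(n);cv2.imwrite(f"pics/{n}0.png",cv2.cvtColor(d["pixels"],cv2.COLOR_RGB2BGR))
    pickle.dump(d,open(f"pics/{n}0.pkl","wb"));print(n,d["intrinsics"],d["eye"],d["orientation"])
E
```

```text
pics
{'t': 0.0, 'q': array([ 1.00899559e+00,  5.33642571e-02,  1.61432481e+00, -4.99570747e-06,
        1.47600254e+00, -1.18995604e-01]), 'dq': array([ 0.00028303,  0.00153622,  0.00159481, -0.00014473,  0.00057283,
       -0.00067051]), 'effort': array([-1.34609845e-04, -3.93706441e+01, -3.70163512e+01, -1.95957437e-04,
        7.59706367e-03,  5.73591990e-06]), 'tool_pos': array([0.26745385, 0.56417842, 0.23004003]), 'tool_rot': array([ 2.65427251,  1.678907  , -0.00297171]), 'contact_force': array([-0.72873956, -0.44531242, -0.68667878]), 'wrist_torque': array([-0.02372867, -0.03642867, -0.02693928]), 'opening': 0.08537018162094809}
side [[411.20586076   0.         316.33347842]
 [  0.         411.20586076 200.08811282]
 [  0.           0.           1.        ]] [0.43338798 1.12900181 1.02991187] [-0.08344361  2.85697371 -1.29271456]
top [[504.48201947   0.         321.52646623]
 [  0.         504.48201947 199.69697603]
 [  0.           0.           1.        ]] [0.20650958 0.0466062  1.73405556] [-2.15699409  2.10267039 -0.17290187]
```

View pics/side0.png

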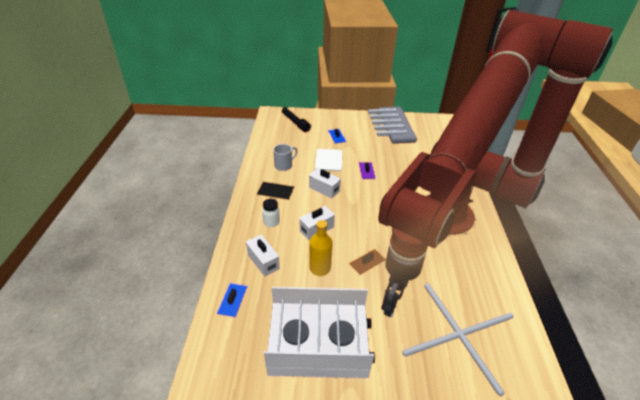

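View pics/top0.png

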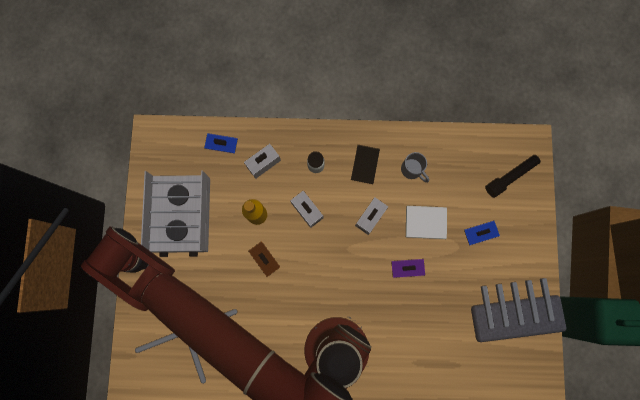

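Side view: silver tins at (263,255), (317,222), (325,183). Top view: the same tins at (263,160), (307,209), (372,215). The loose coloured lids, blue at (221,143) and (482,233), purple at (408,268) and brown at (264,259) in the top view, are look-alikes and stay put. The mat is at (366,165) and the board at (427,222). I'll check this in enlarged crops.

Run:
```python
import cv2
t=cv2.imread("pics/top0.png")[130:280,200:460];cv2.imwrite("pics/topc.png",cv2.resize(t,None,fx=3,fy=3,interpolation=cv2.INTER_CUBIC))
s=cv2.imread("pics/side0.png")[135:290,215:395];cv2.imwrite("pics/sidec.png",cv2.resize(s,None,fx=3.8,fy=3.8,interpolation=cv2.INTER_CUBIC))
```

```text
(no output)
```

View pics/topc.png

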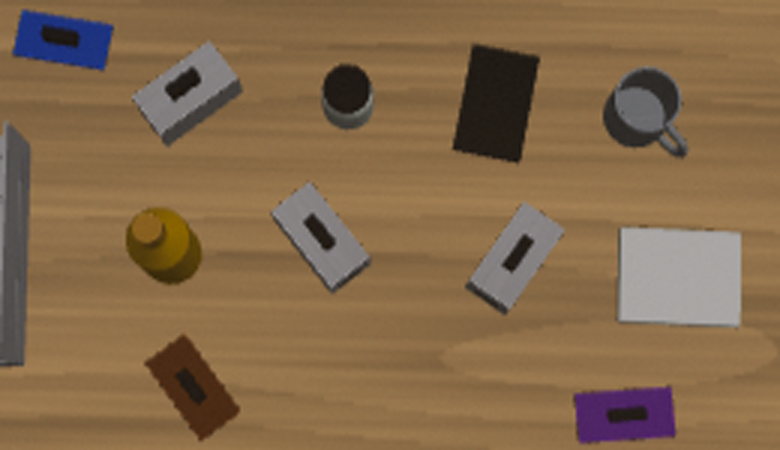

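View pics/sidec.png

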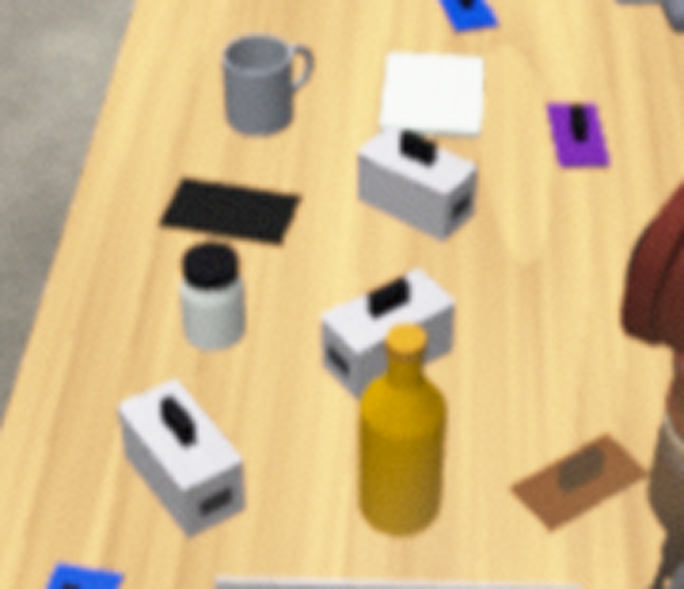

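The crops confirm it: three grey closed tins with dark handles, and the coloured loose lids are decoys. Now I'll fit poses from both views.

```bash
cat > h.py <<'E'
import cv2,numpy as np,pickle
from scipy.optimize import minimize
from scipy.spatial.transform import Rotation as R
def cam(d): return d["intrinsics"],R.from_rotvec(np.ravel(d["orientation"])).as_matrix() if np.size(d["orientation"])==3 else np.array(d["orientation"]),np.array(d["eye"])
def proj(d,P):
    K,M,e=cam(d); p=(np.atleast_2d(P)-e)@M@K.T; return p[:,:2]/p[:,2:]
def ray(d,uv,z):
    K,M,e=cam(d); r=M@np.linalg.solve(K,[uv[0],uv[1],1]); return e+r*(z-e[2])/r[2]
def box(c,yaw,l,w,z0,z1):
    s=np.array([[a*l/2,b*w/2] for a in(-1,1) for b in(-1,1)]);Rm=np.array([[np.cos(yaw),-np.sin(yaw)],[np.sin(yaw),np.cos(yaw)]])
    xy=s@Rm.T+c[:2]; return np.vstack([np.c_[xy,np.full(4,z+c[2])] for z in(z0,z1)])
S=8
def raster(d,boxes,x,roi):
    u0,v0,u1,v1=roi; im=np.zeros(((v1-v0)*S,(u1-u0)*S),np.uint8)
    for b in boxes:
        p=(proj(d,box(x[:3],x[3],*b))-[u0,v0]+0.5)*S-0.5
        cv2.fillConvexPoly(im,cv2.convexHull(np.round(p*16).astype(np.int32)),255,shift=4)
    return cv2.resize(im,(u1-u0,v1-v0),interpolation=cv2.INTER_AREA)/255.
def fit(views,boxes,x0,freez=True):
    # views: (d,mask(float full),weight,roi)
    def cost(x,sep=False):
        if not freez: x=[x[0],x[1],0,x[2]]
        r=[ (np.abs(raster(d,boxes,x,roi)-m[roi[1]:roi[3],roi[0]:roi[2]])*w[roi[1]:roi[3],roi[0]:roi[2]]).sum() for d,m,w,roi in views]
        return r if sep else sum(r)
    x0=np.array(x0,float) if freez else np.array([x0[0],x0[1],x0[3]])
    st=np.array([.006,.006,.006,.08] if freez else [.006,.006,.08])
    best=None
    for k in range(4):
        sim=np.vstack([x0]+[x0+np.eye(len(x0))[i]*st[i]*(-1)**k for i in range(len(x0))])
        r=minimize(cost,x0,method="Nelder-Mead",options=dict(initial_simplex=sim,xatol=1e-5,fatol=1e-3,maxiter=400)); x0=r.x; st=st*.7
    return r.x,r.fun,cost(r.x,True)
E
cat > m.py <<'E'
from h import *
T=pickle.load(open("pics/top0.pkl","rb"));Sd=pickle.load(open("pics/side0.pkl","rb"))
for d in(T,Sd):
    hsv=cv2.cvtColor(d["pixels"],cv2.COLOR_RGB2HSV);d["h"]=hsv.astype(int)
    print(hsv[205,340],hsv[209,307],hsv[222,317],hsv[215,380])
    h,s,v=d["h"][...,0],d["h"][...,1],d["h"][...,2]
    d["grey"]=((s<75)|(v<48)).astype(float)
    cv2.imwrite("pics/m%d.png"%(d is T),(d["grey"]*255).astype(np.uint8))
tin=[(.110,.056,0,.064),(.040,.014,.064,.090)]
W=np.ones((400,640));Wb=W.copy();Wb[217:280,306:335]=0
def roi(d,c,r=.1):
    p=proj(d,[[c[0]+a,c[1]+b,z] for a in(-r,r) for b in(-r,r) for z in(0,.09)]);c0=p.min(0).astype(int);c1=p.max(0).astype(int);return [max(c0[0],0),max(c0[1],0),c1[0],c1[1]]
rr=.085
for n,uv,yaw in(("A",(263,160),None),("B",(307,209),None),("C",(372,215),None)):
    c=ray(T,uv,.064);c[2]=0
    best=None
    for yaw in np.arange(0,np.pi,np.pi/8):
        x,f,s=fit([(T,T["grey"],W,roi(T,c,rr)),(Sd,Sd["grey"],Wb,roi(Sd,c,rr))],tin,[*c[:2],0,yaw]) if yaw in(np.pi/8*1,np.pi/8*3,np.pi/8*5,np.pi/8*7) else (None,1e9,None)
        if best is None or f<best[1]: best=(x,f,s)
    print(n,best)
for n,uv,bx in(("board",(427,222),[(.110,.140,0,.012)]),("mat",(366,165),[(.130,.080,0,.003)])):
    c=ray(T,uv,.01);c[2]=0;best=None
    for yaw in(0,-.2,.2,1.4,1.7):
      vs=[]
      for d in(T,Sd):
        h=d["h"];m=((h[...,1]<60)&(h[...,2]>(140 if d is T else 200)))if n=="board" else (h[...,2]<60)
        vs.append((d,m.astype(float),W,roi(d,c,.09)))
      x,f,s=fit(vs,bx,[*c[:2],0,yaw])
      if best is None or f<best[1]: best=(x,f,s)
    print(n,best)
for n,uv,z in(("gasTop",(249,206),.2),("jarTop",(316,159),.09),("mug",(414,166),.06)): print(n,ray(T,uv,z))
E
python3 m.py
```

```text
[ 17 126 140] [13 87 35] [16 81 60] [173   8 133]
[ 20 104 236] [ 22  93 245] [ 21 112 237] [  7 160  83]
A (array([ 0.62972096,  0.27113149,  0.00189241, -0.90392196]), np.float64(190.73333333333335), [np.float64(49.65490196078431), np.float64(141.07843137254903)])
B (array([4.64178802e-01, 1.12856243e-01, 2.27036127e-03, 3.83126781e+00]), np.float64(153.61960784313726), [np.float64(35.59607843137255), np.float64(118.02352941176471)])
C (array([ 0.44738509, -0.10854259,  0.00178937, -0.58921361]), np.float64(461.18823529411765), [np.float64(38.62352941176471), np.float64(422.56470588235294)])
board (array([ 0.43529146, -0.30338251, -0.00121891, -0.00220192]), np.float64(177.00392156862745), [np.float64(95.25490196078431), np.float64(81.74901960784314)])
mat (array([ 0.63454774, -0.08751467, -0.00488452, -0.1762419 ]), np.float64(234.36078431372545), [np.float64(34.57254901960784), np.float64(199.7882352941176)])
gasTop [0.44274666 0.28361666 0.2       ]
jarTop [0.62468877 0.08390406 0.09      ]
mug [ 0.61606227 -0.24942331  0.06      ]
```

Run:
```python
import cv2,numpy as np
a=cv2.imread("pics/m1.png")[130:280,200:460];b=cv2.imread("pics/m0.png")[135:290,215:395]
cv2.imwrite("pics/mm.png",np.hstack([cv2.resize(a,(390,225)),cv2.resize(b,(360,225))]))
```

```text
(no output)
```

View pics/mm.png

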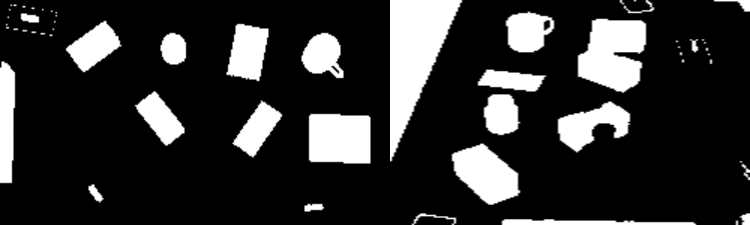

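```bash
cat > m2.py <<'E'
from h import *
T=pickle.load(open("pics/top0.pkl","rb"));Sd=pickle.load(open("pics/side0.pkl","rb"))
tin=[(.110,.056,0,.064),(.040,.014,.064,.090)]
init=dict(A=(.6297,.2711,0,-.904,tin),B=(.4642,.1129,0,.69,tin),C=(.4474,-.1085,0,-.589,tin),board=(.4353,-.3034,0,0,[(.11,.14,0,.012)]),mat=(.6345,-.0875,0,-.176,[(.13,.08,0,.003)]))
img={}
for d,nm in((T,"top"),(Sd,"side")):
    h=cv2.cvtColor(d["pixels"],cv2.COLOR_RGB2HSV).astype(int);d["h"]=h
    d["white"]=(h[...,1]<60)&(h[...,2]>(140 if d is T else 235))
    img[nm]=cv2.resize(cv2.cvtColor(d["pixels"],cv2.COLOR_RGB2BGR),None,fx=4,fy=4,interpolation=cv2.INTER_CUBIC)
print(Sd["h"][160,328],Sd["h"][177,335])
res={}
for n,(x,y,z,yaw,bx) in init.items():
  vs=[]
  for d in(T,Sd):
    h=d["h"];g=(h[...,1]<75)|(h[...,2]<48)
    if n=="mat": g=h[...,2]<60
    w=np.zeros((400,640),np.uint8)
    r=raster(d,bx,[x,y,0,yaw],[0,0,640,400])>.02
    w=cv2.dilate(r.astype(np.uint8),np.ones((9,9),np.uint8)).astype(float)
    lab=cv2.connectedComponents(g.astype(np.uint8))[1]
    k=np.bincount(lab[r&g]).argmax(); w[g&(lab!=k)]=0
    if d is Sd and n=="C": w[:174,:]=0; w[:182,:311]*=1; 
    if d is Sd and n=="B": w[217:280,306:335]=0
    if d is Sd and n=="board": w[168:,:]=0
    ys,xs=np.nonzero(w);roi=[xs.min(),ys.min(),xs.max()+1,ys.max()+1]
    vs.append((d,g.astype(float),w,roi))
  for fz in(True,False):
    q,f,s=fit(vs,bx,[x,y,0,yaw],fz);print(n,"free z" if fz else "z=0",np.round(q,4),np.round(s,1))
  res[n]=q
  for d,nm in((T,"top"),(Sd,"side")):
    for b in bx:
      p=(proj(d,box([q[0],q[1],0],q[2],*b))+.5)*4-.5
      for i,j in((0,1),(1,3),(3,2),(2,0),(4,5),(5,7),(7,6),(6,4),(0,4),(1,5),(2,6),(3,7)): cv2.line(img[nm],tuple(p[i].astype(int)),tuple(p[j].astype(int)),(0,0,255) if b is bx[0] else (0,255,0),1)
cv2.imwrite("pics/ovt.png",cv2.resize(img["top"][520:1040,920:1820],(800,462)));cv2.imwrite("pics/ovs.png",img["side"][560:1120,900:1600])
pickle.dump(res,open("res.pkl","wb"))
E
python3 m2.py
```

```text
[ 45   2 250] [  6   6 231]
A free z [ 0.6296  0.2715  0.0022 -0.9046] [45.  40.9]
A z=0 [ 0.6299  0.2705 -0.9037] [46.5 45.7]
B free z [0.4645 0.113  0.0023 0.6829] [38.6 42.4]
B z=0 [0.4643 0.1124 0.693 ] [35.6 48.2]
C free z [ 0.4473 -0.1083  0.0007 -0.5865] [35.7 20.3]
C z=0 [ 0.4468 -0.1083 -0.5888] [31.1 25.8]
board free z [ 0.4322 -0.2991  0.0023 -0.0155] [39.6 41.1]
board z=0 [ 0.4326 -0.2996 -0.0153] [38.2 47.2]
mat free z [ 0.6345 -0.0876 -0.005  -0.1733] [ 34.8 130.4]
mat z=0 [ 0.6333 -0.0871 -0.1775] [ 36.7 130.5]
```

View pics/ovt.png

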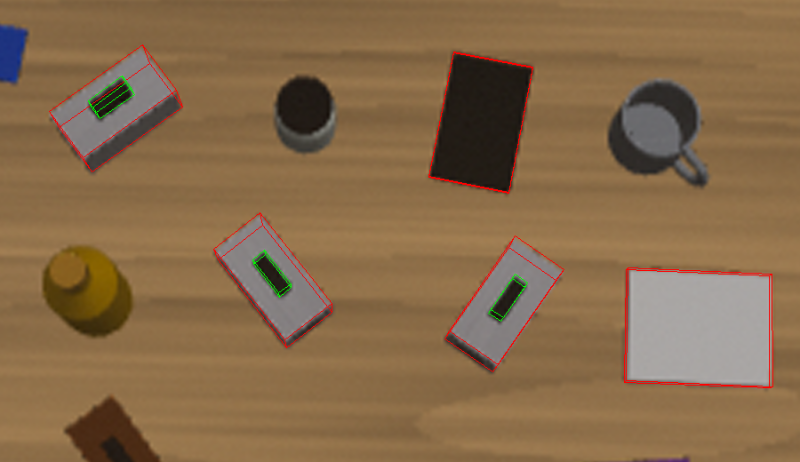

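View pics/ovs.png

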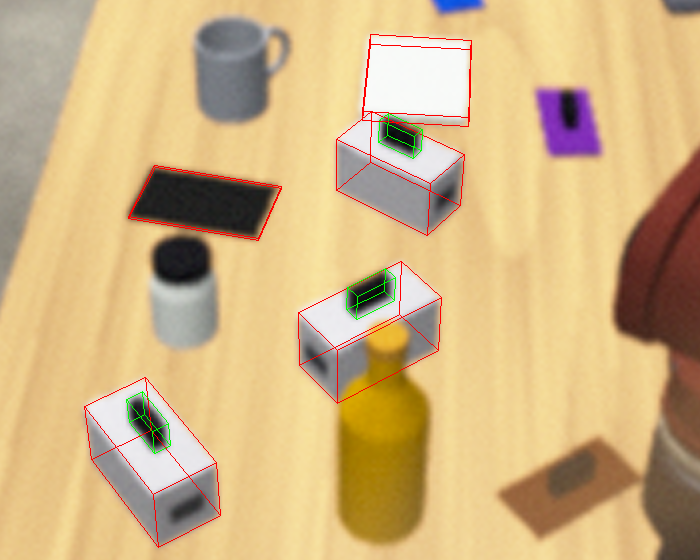

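Overlays match within about a pixel in both views. The heights measured from two views agree with z=0 to about 2 mm. Next, a planner helper.

```bash
cat > plan.py <<'E'
from h import *
from station import ctrl
import sys
def plan(xyz,ang,n=None,force_near=True):
    """ang: wanted world angle of tool x (mod pi)"""
    o=ctrl.get_obs();p=np.array(o["tool_pos"]);M=R.from_rotvec(o["tool_rot"])
    m=M.as_matrix();a0=np.arctan2(m[1,0],m[0,0])
    if ang is None: ang=a0
    elif force_near: ang=a0+(ang-a0+np.pi/2)%np.pi-np.pi/2
    tz=np.array([[np.cos(ang),np.sin(ang),0],[np.sin(ang),-np.cos(ang),0],[0,0,-1.]])
    D=(M.inv()*R.from_matrix(tz)).as_rotvec(); d=np.array(xyz)-p
    k=max(int(np.ceil(max(abs(D).max()/.1,np.linalg.norm(d)/.025))),1); n=n or k
    print("t",round(o["t"],2),"p",np.round(p,4),"xang",round(a0,3),"->",round(ang,3),"tilt",np.round(m[:2,2],4),"q6",round(o["q"][5],2),"open",round(o["opening"],4),"F",np.round(o["contact_force"],2),"d",np.round(d,4),"n",n)
    rows=[]
    for i in range(n):
        loc=M.inv().apply(d/n)/.025; rows.append(np.r_[loc,D/n/.1]); M=M*R.from_rotvec(D/n)
    for i in range(0,n,12): print("; ".join(" ".join("%g"%round(v,2) for v in r) for r in rows[i:i+12]))
E
python3 - <<'E'
from plan import *
plan([.630,.2705,.14],-.904+np.pi/2)
E
```

```text
t 0.1 p [0.2675 0.5642 0.2302] xang 1.128 -> 0.667 tilt [-0.001  -0.0017] q6 -0.12 open 0.0851 F [-0.16  0.03  0.33] d [ 0.3625 -0.2937 -0.0902] n 20
-0.22 0.91 0.18 0 0 0.23; -0.2 0.91 0.18 0 0 0.23; -0.18 0.92 0.18 0 0 0.23; -0.16 0.92 0.18 0 0 0.23; -0.14 0.92 0.18 0 0 0.23; -0.11 0.93 0.18 0 0 0.23; -0.09 0.93 0.18 0 0 0.23; -0.07 0.93 0.18 0 0 0.23; -0.05 0.93 0.18 0 0 0.23; -0.03 0.93 0.18 0 0 0.23; -0.01 0.93 0.18 0 0 0.23; 0.01 0.93 0.18 0 0 0.23
0.04 0.93 0.18 0 0 0.23; 0.06 0.93 0.18 0 0 0.23; 0.08 0.93 0.18 0 0 0.23; 0.1 0.93 0.18 0 0 0.23; 0.12 0.93 0.18 0 0 0.23; 0.14 0.92 0.18 0 0 0.23; 0.16 0.92 0.18 0 0 0.23; 0.19 0.91 0.18 0 0 0.23
```

Request:
{"name": "step_arm", "arguments": {"increments": "-0.22 0.91 0 0 0 0.23; -0.2 0.91 0 0 0 0.23; -0.18 0.92 0 0 0 0.23; -0.16 0.92 0 0 0 0.23; -0.14 0.92 0 0 0 0.23; -0.11 0.93 0 0 0 0.23; -0.09 0.93 0 0 0 0.23; -0.07 0.93 0 0 0 0.23; -0.05 0.93 0.1 0 0 0.23; -0.03 0.93 0.1 0 0 0.23; -0.01 0.93 0.1 0 0 0.23; 0.01 0.93 0.1 0 0 0.23", "fingers": 1, "newtons": 40}}

```text
t: 1.1
tool_pos: [0.4857, 0.3874, 0.2205]
tool_rot: [2.861, 1.296, -0.002]
contact_force: [0.8, 1.1, 0.6]
opening: 0.0857
```

Request:
{"name": "step_arm", "arguments": {"increments": "0.04 0.93 0.4 0 0 0.23; 0.06 0.93 0.4 0 0 0.23; 0.08 0.93 0.4 0 0 0.23; 0.1 0.93 0.4 0 0 0.23; 0.12 0.93 0.4 0 0 0.23; 0.14 0.92 0.4 0 0 0.23; 0.16 0.92 0.4 0 0 0.23; 0.19 0.91 0.4 0 0 0.23; 0 0 0 0 0 0; 0 0 0 0 0 0"}}

```text
t: 1.93
tool_pos: [0.63, 0.27, 0.1394]
tool_rot: [-2.968, -1.027, 0.005]
contact_force: [0.6, 0.0, 0.3]
opening: 0.0857
```

Run:
```python
from plan import *
plan([.630,.2705,.026],-.904+np.pi/2)
d=ctrl.get_image("top");cv2.imwrite("pics/t1.png",cv2.resize(cv2.cvtColor(d["pixels"],cv2.COLOR_RGB2BGR)[110:300,150:450],None,fx=2.5,fy=2.5))
d=ctrl.get_image("side");cv2.imwrite("pics/s1.png",cv2.cvtColor(d["pixels"],cv2.COLOR_RGB2BGR))
```

```text
t 1.93 p [0.63   0.27   0.1394] xang 0.666 -> 0.667 tilt [-0.0031 -0.0007] q6 -0.37 open 0.0857 F [0.56 0.01 0.3 ] d [-0.      0.0005 -0.1134] n 5
0 -0 0.91 -0 0.01 -0; 0 -0 0.91 -0 0.01 -0; 0 -0 0.91 -0 0.01 -0; 0 -0 0.91 -0 0.01 -0; 0 -0 0.91 -0 0.01 -0
```

View pics/s1.png

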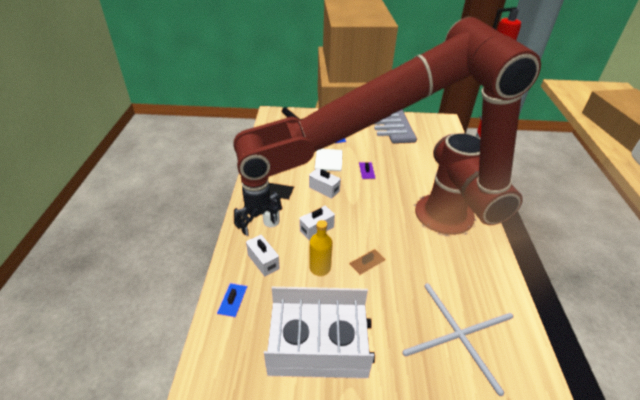

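The gripper is aligned over the left tin, at about (255,225) in the side view, and clear of the bottle. Descending.

Request:
{"name": "step_arm", "arguments": {"increments": "0 0 0.8 0 0.01 0; 0 0 0.8 0 0.01 0; 0 0 0.8 0 0.01 0; 0 0 0.8 0 0 0; 0 0 0.7 0 0 0; 0 0 0.6 0 0 0; 0 0 0 0 0 0"}}

```text
t: 2.62
tool_pos: [0.6275, 0.2714, 0.0252]
tool_rot: [-2.966, -1.031, 0.005]
contact_force: [-0.6, -0.6, -0.3]
opening: 0.0856
```

Request:
{"name": "step_arm", "arguments": {"increments": "0 0 0 0 0 0; 0 0 0 0 0 0; 0 0 0 0 0 0; 0 0 0 0 0 0; 0 0 0 0 0 0; 0 0 0 0 0 0", "fingers": 0.2, "newtons": 40}}

```text
t: 3.12
tool_pos: [0.6315, 0.2717, 0.031]
tool_rot: [-2.967, -1.03, -0.008]
contact_force: [-1.6, 0.1, 5.9]
opening: 0.0553
```

Request:
{"name": "step_arm", "arguments": {"increments": "0 0 -0.3 0 0 0; 0 0 -0.3 0 0 0; 0 0 -0.4 0 0 0; 0 0 -0.4 0 0 0; 0 0 -0.4 0 0 0; 0 0 -0.2 0 0 0; 0 0 0 0 0 0; 0 0 0 0 0 0; 0 0 0 0 0 0; 0 0 0 0 0 0"}}

```text
t: 3.95
tool_pos: [0.6297, 0.271, 0.0778]
tool_rot: [-2.967, -1.029, -0.002]
contact_force: [0.2, 0.3, -5.8]
opening: 0.0553
```

Run:
```python
from plan import *
for i in range(3):
    d=ctrl.get_image("side");o=ctrl.get_obs();print(o["contact_force"],o["tool_pos"],o["opening"],o["wrist_torque"])
cv2.imwrite("pics/s2.png",cv2.resize(cv2.cvtColor(d["pixels"],cv2.COLOR_RGB2BGR)[150:300,200:360],None,fx=4,fy=4))
```

```text
[-0.68424515 -0.29860154 -6.26697314] [0.62968444 0.2710059  0.07773212] 0.05507739132105515 [ 0.05008537  0.01030903 -0.06025071]
[-0.26210376 -0.79342097 -6.24762885] [0.62981241 0.27100643 0.07785767] 0.05512393819236102 [ 0.04058108 -0.00154539 -0.01495819]
[-0.65310571  1.19204995 -5.86634325] [0.62987982 0.2710519  0.07799484] 0.05544312065814437 [ 0.00594089  0.02357072 -0.03498956]
```

View pics/s2.png

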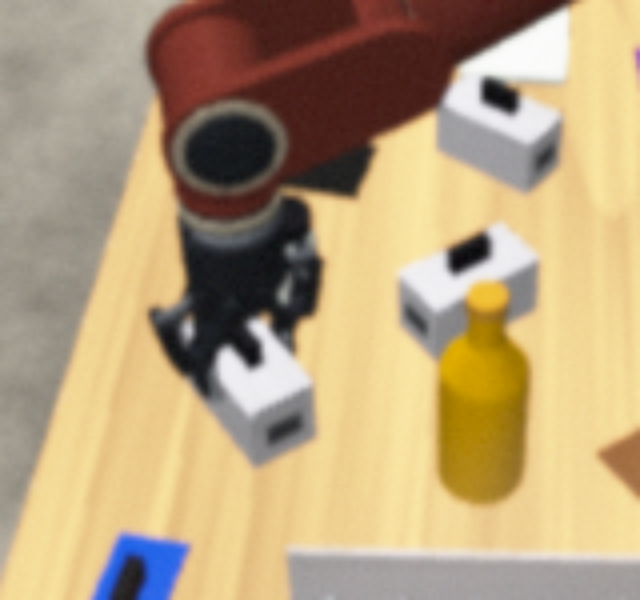

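Tin A pulls 6.1 N, about 0.62 kg, so it's the heavy one. I'll set it back and still weigh the other two.

Request:
{"name": "step_arm", "arguments": {"increments": "0 0 0.3 0 0 0; 0 0 0.4 0 0 0; 0 0 0.4 0 0 0; 0 0 0.3 0 0 0; 0 0 0.2 0 0 0; 0 0 0.1 0 0 0; 0 0 0.06 0 0 0; 0 0 0 0 0 0; 0 0 0 0 0 0"}}

```text
t: 4.85
tool_pos: [0.6308, 0.2714, 0.0353]
tool_rot: [-2.967, -1.03, -0.006]
contact_force: [0.6, -0.1, -6.1]
opening: 0.0553
```

Request:
{"name": "step_arm", "arguments": {"increments": "0 0 0.06 0 0 0; 0 0 0.06 0 0 0; 0 0 0.04 0 0 0; 0 0 0 0 0 0; 0 0 0 0 0 0"}}

```text
t: 5.27
tool_pos: [0.6307, 0.2714, 0.0311]
tool_rot: [-2.967, -1.03, -0.005]
contact_force: [0.5, 0.9, -5.2]
opening: 0.0552
```

Request:
{"name": "step_arm", "arguments": {"increments": "0 0 0.04 0 0 0; 0 0 0.04 0 0 0; 0 0 0 0 0 0; 0 0 0 0 0 0"}}

```text
t: 5.6
tool_pos: [0.6308, 0.2714, 0.0311]
tool_rot: [-2.967, -1.03, -0.005]
contact_force: [-6.3, -2.1, 5.7]
opening: 0.0555
```

Request:
{"name": "step_arm", "arguments": {"increments": "0 0 0 0 0 0; 0 0 0 0 0 0; 0 0 0 0 0 0; 0 0 0 0 0 0", "fingers": 1}}

```text
t: 5.93
tool_pos: [0.631, 0.2714, 0.0293]
tool_rot: [-2.967, -1.029, -0.006]
contact_force: [-0.4, -0.4, 0.2]
opening: 0.0854
```

Request:
{"name": "step_arm", "arguments": {"increments": "0 0 -0.4 0 0 0; 0 0 -0.8 0 0 0; 0 0 -1 0 0 0; 0 0 -1 0 0 0; 0 0 -1 0 0 0; 0 0 -0.6 0 0 0; 0 0 0 0 0 0"}}

```text
t: 6.52
tool_pos: [0.633, 0.272, 0.1548]
tool_rot: [-2.967, -1.03, -0.019]
contact_force: [0.6, 0.3, 0.4]
opening: 0.0853
```

Run:
```python
from plan import *
plan([.4643,.1126,.15],.690+np.pi/2)
d=ctrl.get_image("side");cv2.imwrite("pics/s3.png",cv2.resize(cv2.cvtColor(d["pixels"],cv2.COLOR_RGB2BGR)[150:300,200:360],None,fx=4,fy=4))
```

```text
t 6.52 p [0.633  0.272  0.1548] xang 0.668 -> -0.881 tilt [0.0112 0.0046] q6 -0.37 open 0.0853 F [0.58 0.28 0.43] d [-0.1687 -0.1594 -0.0048] n 16
-0.58 0.05 0.01 -0 -0.01 0.97; -0.57 0.11 0.01 -0 -0.01 0.97; -0.56 0.16 0.01 -0 -0.01 0.97; -0.54 0.21 0.01 -0 -0.01 0.97; -0.52 0.27 0.01 -0 -0.01 0.97; -0.49 0.31 0.01 -0 -0.01 0.97; -0.45 0.36 0.01 -0 -0.01 0.97; -0.42 0.4 0.01 -0 -0.01 0.97; -0.38 0.44 0.01 -0 -0.01 0.97; -0.33 0.48 0.01 -0 -0.01 0.97; -0.29 0.51 0.01 -0 -0.01 0.97; -0.24 0.53 0.01 -0 -0.01 0.97
-0.18 0.55 0.01 -0 -0.01 0.97; -0.13 0.57 0.01 -0 -0.01 0.97; -0.07 0.58 0.01 -0 -0.01 0.97; -0.02 0.58 0.01 -0 -0.01 0.97
```

View pics/s3.png

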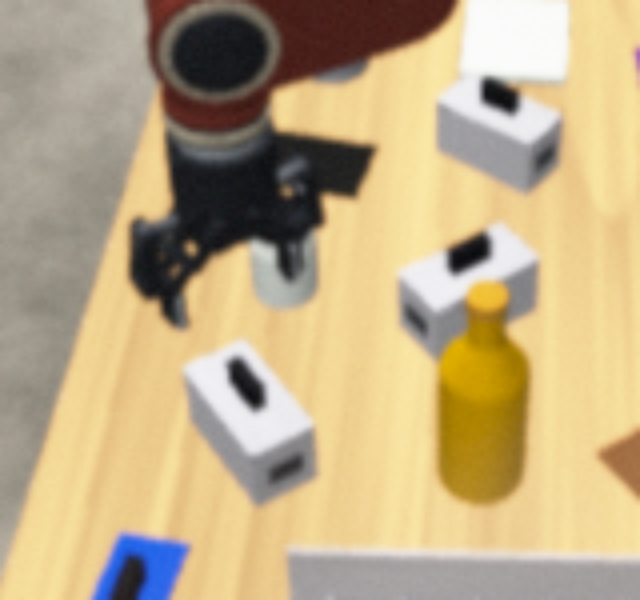

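Tin A is closed and back in place.

Request:
{"name": "step_arm", "arguments": {"increments": "-0.58 0.05 0 0 0 0.97; -0.57 0.11 0 0 0 0.97; -0.56 0.16 0 0 0 0.97; -0.54 0.21 0 0 0 0.97; -0.52 0.27 0 0 0 0.97; -0.49 0.31 0 0 0 0.97; -0.45 0.36 0 0 0 0.97; -0.42 0.4 0 0 0 0.97; -0.38 0.44 0 0 0 0.97; -0.33 0.48 0 0 0 0.97; -0.29 0.51 0 0 0 0.97; -0.24 0.53 0 0 0 0.97"}}

```text
t: 7.57
tool_pos: [0.501, 0.151, 0.1456]
tool_rot: [-3.043, 0.778, 0.003]
contact_force: [-0.1, 0.1, 0.3]
opening: 0.0852
```

Request:
{"name": "step_arm", "arguments": {"increments": "-0.18 0.55 0.3 0 0 0.97; -0.13 0.57 0.3 0 0 0.97; -0.07 0.58 0.3 0 0 0.97; -0.02 0.58 0.3 0 0 0.97; 0 0 0 0 0 0; 0 0 0 0 0 0"}}

```text
t: 8.07
tool_pos: [0.4591, 0.1116, 0.1159]
tool_rot: [-2.84, 1.342, 0.003]
contact_force: [-0.0, 0.5, -0.5]
opening: 0.0855
```

Run:
```python
from plan import *
plan([.4643,.1126,.027],.690+np.pi/2,1)
```

```text
t 8.07 p [0.4591 0.1116 0.1159] xang -0.883 -> -0.881 tilt [-0.0013  0.0018] q6 0.96 open 0.0855 F [-0.02  0.54 -0.48] d [ 0.0052  0.001  -0.0889] n 1
0.11 -0.19 3.56 -0 0.02 -0.02
```

Request:
{"name": "step_arm", "arguments": {"increments": "0.11 -0.19 0.5 0 0 0; 0 0 0.8 0 0 0; 0 0 0.8 0 0 0; 0 0 0.8 0 0 0; 0 0 0.6 0 0 0; 0 0 0 0 0 0; 0 0 0 0 0 0"}}

```text
t: 8.65
tool_pos: [0.466, 0.1132, 0.0299]
tool_rot: [-2.839, 1.341, 0.001]
contact_force: [0.2, -0.3, 0.9]
opening: 0.0856
```

Request:
{"name": "step_arm", "arguments": {"increments": "0 0 0 0 0 0; 0 0 0 0 0 0; 0 0 0 0 0 0; 0 0 0 0 0 0; 0 0 0 0 0 0; 0 0 0 0 0 0", "fingers": 0.2}}

```text
t: 9.15
tool_pos: [0.4677, 0.1131, 0.0323]
tool_rot: [-2.836, 1.342, -0.006]
contact_force: [0.3, 0.6, 6.1]
opening: 0.0557
```

Request:
{"name": "step_arm", "arguments": {"increments": "0 0 -0.3 0 0 0; 0 0 -0.4 0 0 0; 0 0 -0.4 0 0 0; 0 0 -0.3 0 0 0; 0 0 -0.2 0 0 0; 0 0 0 0 0 0; 0 0 0 0 0 0; 0 0 0 0 0 0; 0 0 0 0 0 0; 0 0 0 0 0 0"}}

```text
t: 9.98
tool_pos: [0.4657, 0.1127, 0.07]
tool_rot: [-2.838, 1.343, -0.0]
contact_force: [0.3, 0.5, -2.9]
opening: 0.0555
```

Run:
```python
from plan import *
for i in range(3):
    d=ctrl.get_image("side");o=ctrl.get_obs();print(o["contact_force"],o["tool_pos"],o["opening"])
cv2.imwrite("pics/s4.png",cv2.resize(cv2.cvtColor(d["pixels"],cv2.COLOR_RGB2BGR)[120:280,230:400],None,fx=3.6,fy=3.6))
```

```text
[ 0.02401427 -1.40190429 -2.45915058] [0.46578944 0.11275084 0.07004542] 0.05538027561546324
[ 0.33390661 -0.22494966 -3.16557634] [0.46588674 0.11275156 0.07015115] 0.05520230004746164
[ 0.3576874   0.26411077 -1.9082349 ] [0.46597702 0.11275419 0.07027819] 0.05539737541394198
```

View pics/s4.png

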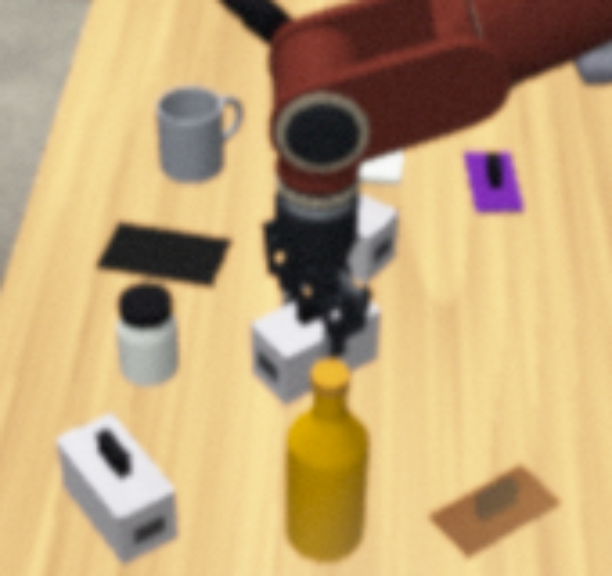

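Tin B pulls about 2.7 N, so it's light. It's lifted level and closed; setting it back.

Request:
{"name": "step_arm", "arguments": {"increments": "0 0 0.3 0 0 0; 0 0 0.4 0 0 0; 0 0 0.35 0 0 0; 0 0 0.2 0 0 0; 0 0 0.1 0 0 0; 0 0 0.06 0 0 0; 0 0 0.05 0 0 0; 0 0 0.05 0 0 0; 0 0 0.03 0 0 0; 0 0 0.03 0 0 0; 0 0 0 0 0 0; 0 0 0 0 0 0"}}

```text
t: 11.13
tool_pos: [0.4668, 0.1129, 0.0323]
tool_rot: [-2.837, 1.342, -0.003]
contact_force: [-3.4, -0.0, 4.9]
opening: 0.0555
```

In contact at the same height as the grasp (0.0323), so I'll release.

Request:
{"name": "step_arm", "arguments": {"increments": "0 0 0 0 0 0; 0 0 0 0 0 0; 0 0 0 0 0 0; 0 0 0 0 0 0", "fingers": 1}}

```text
t: 11.47
tool_pos: [0.4666, 0.1129, 0.0315]
tool_rot: [-2.837, 1.343, -0.003]
contact_force: [1.0, -0.6, -0.3]
opening: 0.0855
```

Request:
{"name": "step_arm", "arguments": {"increments": "0 0 -0.4 0 0 0; 0 0 -0.8 0 0 0; 0 0 -1 0 0 0; 0 0 -1 0 0 0; 0 0 -0.8 0 0 0; 0 0 -0.2 0 0 0; 0 0 0 0 0 0"}}

```text
t: 12.05
tool_pos: [0.4676, 0.1128, 0.1389]
tool_rot: [-2.835, 1.342, -0.009]
contact_force: [-0.2, 1.0, -0.7]
opening: 0.0856
```

Run:
```python
from plan import *
plan([.4470,-.1083,.12],-.588+np.pi/2)
```

```text
t 12.05 p [0.4676 0.1128 0.1389] xang -0.884 -> -2.159 tilt [0.0073 0.0023] q6 0.96 open 0.0856 F [-0.24  1.   -0.72] d [-0.0206 -0.2211 -0.0189] n 13
0.49 0.48 0.06 -0.01 0 0.98; 0.53 0.43 0.06 -0.01 0 0.98; 0.57 0.38 0.06 -0.01 0 0.98; 0.6 0.32 0.06 -0.01 0 0.98; 0.63 0.26 0.06 -0.01 0 0.98; 0.65 0.2 0.06 -0.01 0 0.98; 0.67 0.13 0.06 -0.01 0 0.98; 0.68 0.06 0.06 -0.01 0 0.98; 0.68 -0 0.06 -0.01 0 0.98; 0.68 -0.07 0.06 -0.01 0 0.98; 0.67 -0.14 0.06 -0.01 0 0.98; 0.65 -0.2 0.06 -0.01 0 0.98
0.63 -0.26 0.06 -0.01 0 0.98
```

Request:
{"name": "step_arm", "arguments": {"increments": "0.49 0.48 0 0 0 0.98; 0.53 0.43 0 0 0 0.98; 0.57 0.38 0 0 0 0.98; 0.6 0.32 0 0 0 0.98; 0.63 0.26 0 0 0 0.98; 0.65 0.2 0 0 0 0.98; 0.67 0.13 0 0 0 0.98; 0.68 0.06 0 0 0 0.98; 0.68 0 0.1 0 0 0.98; 0.68 -0.07 0.1 0 0 0.98; 0.67 -0.14 0.2 0 0 0.98; 0.65 -0.2 0.2 0 0 0.98"}}

```text
t: 13.05
tool_pos: [0.4458, -0.0916, 0.1189]
tool_rot: [-1.61, 2.696, 0.004]
contact_force: [0.4, 0.0, -0.3]
opening: 0.0854
```

Request:
{"name": "step_arm", "arguments": {"increments": "0.63 -0.26 0.2 0 0 0.98; 0 0 0 0 0 0; 0 0 0 0 0 0"}}

```text
t: 13.3
tool_pos: [0.4441, -0.1079, 0.114]
tool_rot: [-1.483, 2.768, 0.006]
contact_force: [-0.4, -0.5, -0.1]
opening: 0.0854
```

Run:
```python
from plan import *
plan([.4470,-.1083,.0285],-.588+np.pi/2,1)
```

```text
t 13.3 p [ 0.4441 -0.1079  0.114 ] xang -2.158 -> -2.159 tilt [-0.0009  0.0036] q6 1.75 open 0.0854 F [-0.43 -0.51 -0.09] d [ 0.0029 -0.0004 -0.0855] n 1
-0.04 -0.12 3.42 0.03 0.03 0.01
```

Request:
{"name": "step_arm", "arguments": {"increments": "-0.04 -0.12 0.5 0.03 0.03 0; 0 0 0.8 0 0 0; 0 0 0.8 0 0 0; 0 0 0.8 0 0 0; 0 0 0.5 0 0 0; 0 0 0 0 0 0; 0 0 0 0 0 0"}}

```text
t: 13.88
tool_pos: [0.4479, -0.1079, 0.0301]
tool_rot: [-1.486, 2.767, -0.002]
contact_force: [0.2, -0.5, 0.7]
opening: 0.0852
```

Request:
{"name": "step_arm", "arguments": {"increments": "0 0 0 0 0 0; 0 0 0 0 0 0; 0 0 0 0 0 0; 0 0 0 0 0 0; 0 0 0 0 0 0; 0 0 0 0 0 0", "fingers": 0.2}}

```text
t: 14.38
tool_pos: [0.4497, -0.1094, 0.0325]
tool_rot: [-1.482, 2.766, -0.008]
contact_force: [-0.8, 0.6, 6.4]
opening: 0.0555
```

Request:
{"name": "step_arm", "arguments": {"increments": "0 0 -0.3 0 0 0; 0 0 -0.4 0 0 0; 0 0 -0.4 0 0 0; 0 0 -0.3 0 0 0; 0 0 -0.2 0 0 0; 0 0 0 0 0 0; 0 0 0 0 0 0; 0 0 0 0 0 0; 0 0 0 0 0 0; 0 0 0 0 0 0"}}

```text
t: 15.22
tool_pos: [0.448, -0.1088, 0.0703]
tool_rot: [-1.483, 2.768, -0.004]
contact_force: [-0.6, 0.1, -2.8]
opening: 0.0554
```

Run:
```python
from plan import *
for i in range(3):
    d=ctrl.get_image("side");o=ctrl.get_obs();print(o["contact_force"],o["tool_pos"],o["opening"])
```

```text
[ 0.01857884 -0.76795909 -3.26123234] [ 0.44810078 -0.10879989  0.07037182] 0.05546473792971183
[-0.11048278  0.24346301 -2.49867609] [ 0.44820432 -0.10879688  0.07046712] 0.05558982078746273
[-0.42949302  0.18249656 -2.60175131] [ 0.44826648 -0.10884956  0.07056095] 0.055523409342486084
```

Tin C pulls about 2.8 N, so it's light too. A is confirmed as heavy. Setting C back.

Request:
{"name": "step_arm", "arguments": {"increments": "0 0 0.3 0 0 0; 0 0 0.4 0 0 0; 0 0 0.35 0 0 0; 0 0 0.2 0 0 0; 0 0 0.1 0 0 0; 0 0 0.06 0 0 0; 0 0 0.05 0 0 0; 0 0 0.05 0 0 0; 0 0 0.03 0 0 0; 0 0 0.03 0 0 0; 0 0 0 0 0 0; 0 0 0 0 0 0"}}

```text
t: 16.37
tool_pos: [0.4491, -0.1092, 0.0325]
tool_rot: [-1.483, 2.767, -0.007]
contact_force: [-2.2, 0.6, 3.1]
opening: 0.0555
```

Request:
{"name": "step_arm", "arguments": {"increments": "0 0 0 0 0 0; 0 0 0 0 0 0; 0 0 0 0 0 0; 0 0 0 0 0 0", "fingers": 1}}

```text
t: 16.7
tool_pos: [0.4488, -0.1091, 0.0318]
tool_rot: [-1.482, 2.767, -0.006]
contact_force: [-0.4, 0.5, -0.4]
opening: 0.0851
```

Request:
{"name": "step_arm", "arguments": {"increments": "0 0 -0.4 0 0 0; 0 0 -0.8 0 0 0; 0 0 -1 0 0 0; 0 0 -1 0 0 0; 0 0 -0.8 0 0 0; 0 0 -0.6 0 0 0; 0 0 0 0 0 0"}}

```text
t: 17.28
tool_pos: [0.4507, -0.1098, 0.1517]
tool_rot: [-1.48, 2.763, -0.016]
contact_force: [1.3, 0.2, 0.7]
opening: 0.0857
```

```bash
cat > meas.py <<'E'
from h import *
from station import ctrl
tin=[(.110,.056,0,.064),(.040,.014,.064,.090)]
def measure(n,x,y,yaw,bx=tin,cams=("top","side"),thr=75,tag="x",excl=None,freez=False):
    vs=[];D=[]
    for c in cams:
        d=ctrl.get_image(c);D.append(d);h=cv2.cvtColor(d["pixels"],cv2.COLOR_RGB2HSV).astype(int)
        g=(h[...,1]<thr)|(h[...,2]<48)
        r=raster(d,bx,[x,y,0,yaw],[0,0,640,400])>.02
        w=cv2.dilate(r.astype(np.uint8),np.ones((9,9),np.uint8)).astype(float)
        lab=cv2.connectedComponents(g.astype(np.uint8))[1]
        k=np.bincount(lab[r&g]).argmax(); w[g&(lab!=k)]=0
        ys,xs=np.nonzero(w);vs.append((d,g.astype(float),w,[xs.min(),ys.min(),xs.max()+1,ys.max()+1]))
        pic=cv2.cvtColor(d["pixels"],cv2.COLOR_RGB2BGR);cv2.imwrite(f"pics/{n}_{c}.png",pic)
        pickle.dump(d,open(f"pics/{n}_{c}.pkl","wb"))
    q,f,s=fit(vs,bx,[x,y,0,yaw],freez);print(n,np.round(q,4),np.round(s,1));return q
E
python3 - <<'E'
from meas import *
q=measure("A2",.630,.2705,-.904)
measure("A3",.630,.2705,-.904,freez=True)
from plan import *
plan([q[0],q[1],.15],q[2]+np.pi/2)
E
```

```text
A2 [ 0.6309  0.2711 -0.8995] [48.7 41. ]
A3 [ 0.6307  0.272   0.002  -0.9058] [46.  36.9]
t 17.48 p [ 0.4474 -0.1084  0.1454] xang -2.158 -> -2.47 tilt [ 0.0012 -0.0015] q6 1.76 open 0.0857 F [-0.22 -0.07 -1.11] d [0.1835 0.3795 0.0046] n 17
-0.98 0.14 -0.01 -0 -0 0.18; -0.98 0.15 -0.01 -0 -0 0.18; -0.98 0.17 -0.01 -0 -0 0.18; -0.97 0.19 -0.01 -0 -0 0.18; -0.97 0.21 -0.01 -0 -0 0.18; -0.97 0.22 -0.01 -0 -0 0.18; -0.96 0.24 -0.01 -0 -0 0.18; -0.96 0.26 -0.01 -0 -0 0.18; -0.95 0.28 -0.01 -0 -0 0.18; -0.95 0.3 -0.01 -0 -0 0.18; -0.94 0.31 -0.01 -0 -0 0.18; -0.94 0.33 -0.01 -0 -0 0.18
-0.93 0.35 -0.01 -0 -0 0.18; -0.92 0.36 -0.01 -0 -0 0.18; -0.92 0.38 -0.01 -0 -0 0.18; -0.91 0.4 -0.01 -0 -0 0.18; -0.9 0.41 -0.01 -0 -0 0.18
```

View pics/A2_side.png

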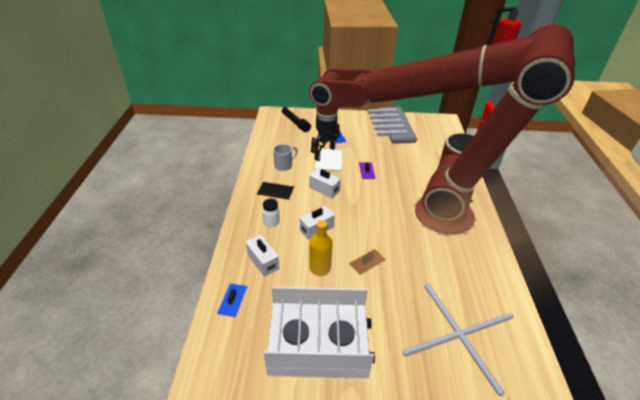

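View pics/A2_top.png

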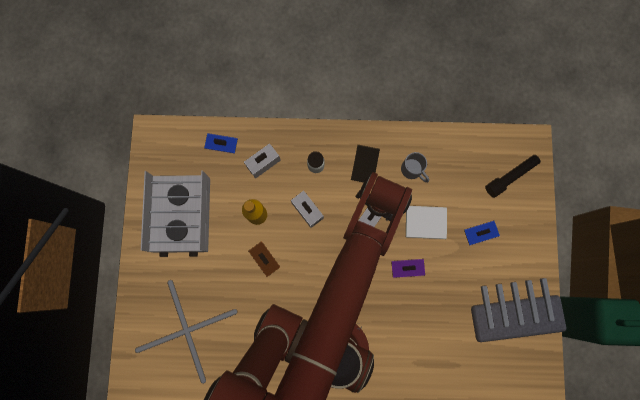

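Everything is in place, and A re-measures at (0.631, 0.271). Moving back to A for its lid.

Request:
{"name": "step_arm", "arguments": {"increments": "-0.98 0.14 -0.02 0 0 0.18; -0.98 0.15 0 0 0 0.18; -0.98 0.17 0 0 0 0.18; -0.97 0.19 0 0 0 0.18; -0.97 0.21 0 0 0 0.18; -0.97 0.22 0 0 0 0.18; -0.96 0.24 0 0 0 0.18; -0.96 0.26 0 0 0 0.18; -0.95 0.28 0 0 0 0.18; -0.95 0.3 0 0 0 0.18; -0.94 0.31 0 0 0 0.18; -0.94 0.33 0 0 0 0.18", "fingers": 0}}

```text
t: 18.48
tool_pos: [0.5765, 0.1605, 0.1446]
tool_rot: [1.175, -2.912, 0.004]
contact_force: [0.7, 0.1, -0.3]
opening: 0.0427
```

Request:
{"name": "step_arm", "arguments": {"increments": "-0.93 0.35 0 0 0 0.18; -0.92 0.36 0 0 0 0.18; -0.92 0.38 0 0 0 0.18; -0.91 0.4 0 0 0 0.18; -0.9 0.41 0 0 0 0.18; 0 0 0 0 0 0; 0 0 0 0 0 0; 0 0 0 0 0 0"}}

```text
t: 19.15
tool_pos: [0.6298, 0.2707, 0.145]
tool_rot: [1.044, -2.962, 0.006]
contact_force: [-0.3, -0.1, 0.3]
opening: 0.0427
```

Run:
```python
from plan import *
plan([.631,.2712,.069],-.902+np.pi/2,1)
```

```text
t 19.15 p [0.6298 0.2707 0.145 ] xang -2.464 -> -2.473 tilt [ 0.0003 -0.0036] q6 2.76 open 0.0427 F [-0.32 -0.14  0.25] d [ 0.0012  0.0005 -0.076 ] n 1
-0.06 -0.01 3.04 -0.03 -0.02 0.09
```

Request:
{"name": "step_arm", "arguments": {"increments": "-0.05 0 0.6 -0.03 -0.02 0.09; 0 0 0.7 0 0 0; 0 0 0.7 0 0 0; 0 0 0.6 0 0 0; 0 0 0.3 0 0 0; 0 0 0.06 0 0 0; 0 0 0 0 0 0; 0 0 0 0 0 0"}}

```text
t: 19.82
tool_pos: [0.6326, 0.2722, 0.0738]
tool_rot: [-1.029, 2.963, 0.0]
contact_force: [0.4, 0.1, -0.1]
opening: 0.0426
```

Run:
```python
from plan import *
plan([.631,.2712,.069],-.902+np.pi/2,1)
d=ctrl.get_image("side");cv2.imwrite("pics/s5.png",cv2.resize(cv2.cvtColor(d["pixels"],cv2.COLOR_RGB2BGR)[180:290,210:320],None,fx=5,fy=5))
```

```text
t 19.82 p [0.6326 0.2722 0.0738] xang -2.473 -> -2.473 tilt [0.0043 0.0017] q6 2.77 open 0.0426 F [ 0.44  0.13 -0.07] d [-0.0016 -0.001  -0.0048] n 1
0.08 0.01 0.19 -0.01 0.04 -0
```

View pics/s5.png

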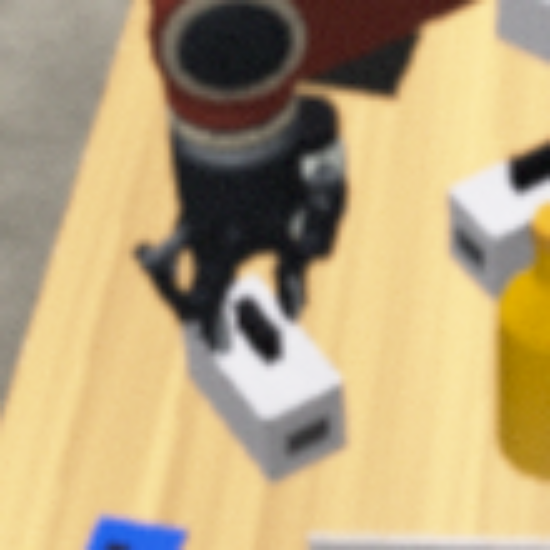

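The fingers straddle the handle on either side.

Request:
{"name": "step_arm", "arguments": {"increments": "0.05 0 0.14 0 0 0; 0 0 0 0 0 0; 0 0 0 0 0 0"}}

```text
t: 20.12
tool_pos: [0.6311, 0.2715, 0.0697]
tool_rot: [-1.03, 2.964, 0.0]
contact_force: [-0.3, -0.3, 0.6]
opening: 0.0427
```

Request:
{"name": "step_arm", "arguments": {"increments": "0 0 0 0 0 0; 0 0 0 0 0 0; 0 0 0 0 0 0; 0 0 0 0 0 0; 0 0 0 0 0 0; 0 0 0 0 0 0", "fingers": -1, "newtons": 30}}

```text
t: 20.62
tool_pos: [0.6312, 0.2715, 0.0697]
tool_rot: [-1.03, 2.964, 0.0]
contact_force: [0.2, -0.0, 1.5]
opening: 0.0133
```

Request:
{"name": "step_arm", "arguments": {"increments": "0 0 -0.15 0 0 0; 0 0 -0.2 0 0 0; 0 0 -0.3 0 0 0; 0 0 -0.5 0 0 0; 0 0 -0.6 0 0 0; 0 0 -0.6 0 0 0; 0 0 -0.2 0 0 0; 0 0 0 0 0 0; 0 0 0 0 0 0"}}

```text
t: 21.37
tool_pos: [0.6312, 0.2715, 0.1342]
tool_rot: [-1.029, 2.963, 0.0]
contact_force: [-0.7, -0.8, -0.3]
opening: 0.0133
```

Run:
```python
from plan import *
plan([.6333,-.0871,.15],-.1775+np.pi/2)
d=ctrl.get_image("side");cv2.imwrite("pics/s6.png",cv2.resize(cv2.cvtColor(d["pixels"],cv2.COLOR_RGB2BGR)[150:290,200:340],None,fx=4,fy=4))
```

```text
t 21.37 p [0.6312 0.2715 0.1342] xang -2.473 -> -1.748 tilt [0.0044 0.0017] q6 2.77 open 0.0133 F [-0.72 -0.77 -0.28] d [ 0.0021 -0.3586  0.0158] n 15
0.59 -0.75 -0.04 -0 0 -0.48; 0.62 -0.72 -0.04 -0 0 -0.48; 0.66 -0.69 -0.04 -0 0 -0.48; 0.69 -0.66 -0.04 -0 0 -0.48; 0.72 -0.63 -0.04 -0 0 -0.48; 0.75 -0.59 -0.04 -0 0 -0.48; 0.78 -0.55 -0.04 -0 0 -0.48; 0.81 -0.52 -0.04 -0 0 -0.48; 0.83 -0.48 -0.04 -0 0 -0.48; 0.85 -0.44 -0.04 -0 0 -0.48; 0.87 -0.39 -0.04 -0 0 -0.48; 0.89 -0.35 -0.04 -0 0 -0.48
0.91 -0.31 -0.04 -0 0 -0.48; 0.92 -0.26 -0.04 -0 0 -0.48; 0.93 -0.22 -0.04 -0 0 -0.48
```

View pics/s6.png

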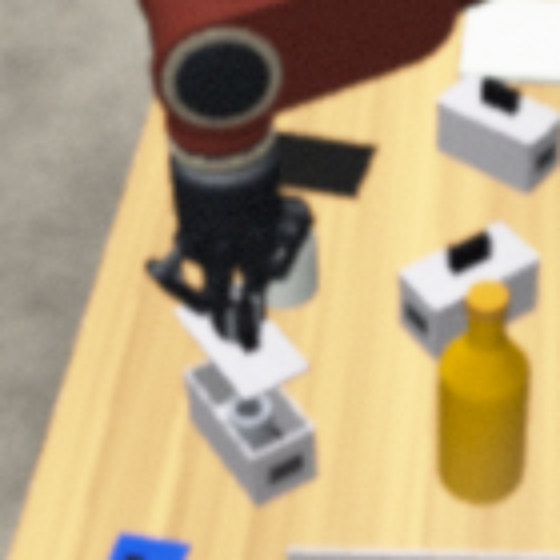

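The lid is off and hanging level, and the socket is visible in the tin. Carrying the lid over the jar with 40 mm or more of clearance.

Request:
{"name": "step_arm", "arguments": {"increments": "0.59 -0.75 -0.25 0 0 -0.48; 0.62 -0.72 -0.25 0 0 -0.48; 0.66 -0.69 -0.25 0 0 -0.48; 0.69 -0.66 -0.1 0 0 -0.48; 0.72 -0.63 0 0 0 -0.48; 0.75 -0.59 0 0 0 -0.48; 0.78 -0.55 0 0 0 -0.48; 0.81 -0.52 0 0 0 -0.48; 0.83 -0.48 0 0 0 -0.48; 0.85 -0.44 0 0 0 -0.48; 0.87 -0.39 0 0 0 -0.48; 0.89 -0.35 0 0 0 -0.48"}}

```text
t: 22.42
tool_pos: [0.6309, -0.0164, 0.1524]
tool_rot: [-1.834, 2.55, 0.002]
contact_force: [-0.3, 0.2, -0.5]
opening: 0.0136
```

Request:
{"name": "step_arm", "arguments": {"increments": "0.91 -0.31 0 0 0 -0.48; 0.92 -0.26 0 0 0 -0.48; 0.93 -0.22 0.3 0 0 -0.48; 0 0 0.6 0 0 0; 0 0 0.6 0 0 0; 0 0 0.6 0 0 0; 0 0 0 0 0 0; 0 0 0 0 0 0; 0 0 0 0 0 0"}}

```text
t: 23.17
tool_pos: [0.6321, -0.0862, 0.1012]
tool_rot: [-2.01, 2.411, -0.001]
contact_force: [-0.1, 0.2, -1.1]
opening: 0.0131
```

Run:
```python
from plan import *
plan([.6333,-.0871,.018],-.1775+np.pi/2,1)
d=ctrl.get_image("side");cv2.imwrite("pics/s7.png",cv2.resize(cv2.cvtColor(d["pixels"],cv2.COLOR_RGB2BGR)[110:250,210:350],None,fx=4,fy=4))
```

```text
t 23.17 p [ 0.6321 -0.0862  0.1012] xang -1.752 -> -1.748 tilt [0.0025 0.0015] q6 1.5 open 0.0131 F [-0.06  0.17 -1.12] d [ 0.0012 -0.0009 -0.0832] n 1
0.03 -0.05 3.33 -0.02 0.02 -0.04
```

View pics/s7.png

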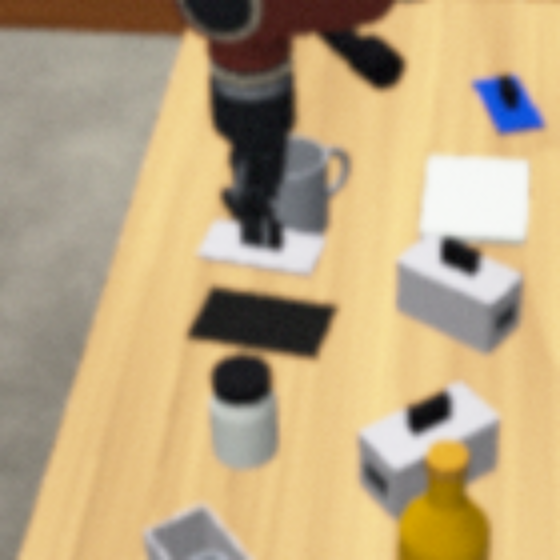

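Request:
{"name": "step_arm", "arguments": {"increments": "0.03 -0.05 0.5 0 0 -0.04; 0 0 0.7 0 0 0; 0 0 0.7 0 0 0; 0 0 0.6 0 0 0; 0 0 0.35 0 0 0; 0 0 0.15 0 0 0; 0 0 0 0 0 0; 0 0 0 0 0 0"}}

```text
t: 23.88
tool_pos: [0.6339, -0.0881, 0.0269]
tool_rot: [-2.013, 2.407, -0.002]
contact_force: [0.6, 0.9, 0.5]
opening: 0.0134
```

Request:
{"name": "step_arm", "arguments": {"increments": "0 0 0.08 0 0 0; 0 0 0.06 0 0 0; 0 0 0.05 0 0 0; 0 0 0 0 0 0; 0 0 0 0 0 0"}}

```text
t: 24.3
tool_pos: [0.6334, -0.088, 0.0218]
tool_rot: [-2.013, 2.408, -0.002]
contact_force: [-0.3, 0.1, -0.7]
opening: 0.0133
```

Request:
{"name": "step_arm", "arguments": {"increments": "0 0.03 0.06 0 0 0; 0 0 0.06 0 0 0; 0 0 0.04 0 0 0; 0 0 0 0 0 0; 0 0 0 0 0 0"}}

```text
t: 24.72
tool_pos: [0.6326, -0.0879, 0.0177]
tool_rot: [-2.013, 2.408, -0.001]
contact_force: [0.5, -0.0, 0.2]
opening: 0.0134
```

Request:
{"name": "step_arm", "arguments": {"increments": "0 -0.01 0.04 0 0 0; 0 0 0.02 0 0 0; 0 0 0 0 0 0; 0 0 0 0 0 0"}}

```text
t: 25.05
tool_pos: [0.633, -0.0879, 0.0177]
tool_rot: [-2.013, 2.408, -0.001]
contact_force: [-5.3, 0.4, 8.1]
opening: 0.0131
```

In contact at exactly the expected height. Releasing.

Request:
{"name": "step_arm", "arguments": {"increments": "0 0 -0.04 0 0 0; 0 0 0 0 0 0; 0 0 0 0 0 0", "fingers": 0}}

```text
t: 25.3
tool_pos: [0.6329, -0.0879, 0.0171]
tool_rot: [-2.013, 2.408, -0.002]
contact_force: [0.2, 0.3, 0.7]
opening: 0.0428
```

Request:
{"name": "step_arm", "arguments": {"increments": "0 0 -0.3 0 0 0; 0 0 -0.6 0 0 0; 0 0 -0.9 0 0 0; 0 0 -1 0 0 0; 0 0 -1 0 0 0; 0 0 -1 0 0 0; 0 0 -0.6 0 0 0; 0 0 0 0 0 0"}}

```text
t: 25.97
tool_pos: [0.6354, -0.0888, 0.1585]
tool_rot: [-2.009, 2.404, -0.014]
contact_force: [0.7, -0.1, 1.5]
opening: 0.043
```

```bash
cat > sock.py <<'E'
from meas import *
d=ctrl.get_image("top");s=ctrl.get_image("side")
pickle.dump(d,open("pics/k_top.pkl","wb"));pickle.dump(s,open("pics/k_side.pkl","wb"))
for n,im,x,y,z in(("top",d,.631,.2712,0),("side",s,.631,.2712,0)):
    u,v=proj(im,[[x,y,.04]])[0].astype(int);c=cv2.cvtColor(im["pixels"],cv2.COLOR_RGB2BGR)[v-25:v+25,u-30:u+30]
    c=cv2.resize(c,None,fx=6,fy=6,interpolation=cv2.INTER_CUBIC)
    for zz,col in((.049,(0,255,0)),(.0,(0,0,255))):
        if zz: P=[[x+.018*np.cos(a),y+.018*np.sin(a),zz] for a in np.linspace(0,6.28,40)]
        else:
            P=box([x,y,0],-.902,.11,.056,0,.06)[[4,5,7,6]]
        p=((proj(im,P)-[u-30,v-25]+.5)*6-.5).astype(np.int32);cv2.polylines(c,[p],True,col,1)
    cv2.imwrite(f"pics/k_{n}.png",c)
a,b=cv2.imread("pics/k_top.png"),cv2.imread("pics/k_side.png")
cv2.imwrite("pics/k.png",np.hstack([a,b]))
cv2.imwrite("pics/k_sf.png",cv2.resize(cv2.cvtColor(s["pixels"],cv2.COLOR_RGB2BGR)[100:250,210:410],None,fx=3,fy=3))
E
python3 sock.py
python3 - <<'E'
from plan import *
plan([.631,.2712,.15],-.902)
E
```

```text
t 26.07 p [ 0.6327 -0.0881  0.1528] xang -1.749 -> -0.902 tilt [0.0042 0.001 ] q6 1.49 open 0.0426 F [ 0.73  0.   -0.32] d [-0.0017  0.3593 -0.0028] n 15
-0.94 0.17 0.01 -0 -0 -0.56; -0.95 0.12 0.01 -0 -0 -0.56; -0.96 0.07 0.01 -0 -0 -0.56; -0.96 0.01 0.01 -0 -0 -0.56; -0.96 -0.04 0.01 -0 -0 -0.56; -0.95 -0.1 0.01 -0 -0 -0.56; -0.95 -0.15 0.01 -0 -0 -0.56; -0.94 -0.2 0.01 -0 -0 -0.56; -0.92 -0.25 0.01 -0 -0 -0.56; -0.91 -0.31 0.01 -0 -0 -0.56; -0.89 -0.36 0.01 -0 -0 -0.56; -0.87 -0.41 0.01 -0 -0 -0.56
-0.84 -0.45 0.01 -0 -0 -0.56; -0.82 -0.5 0.01 -0 -0 -0.56; -0.79 -0.55 0.01 -0 -0 -0.56
```

View pics/k.png

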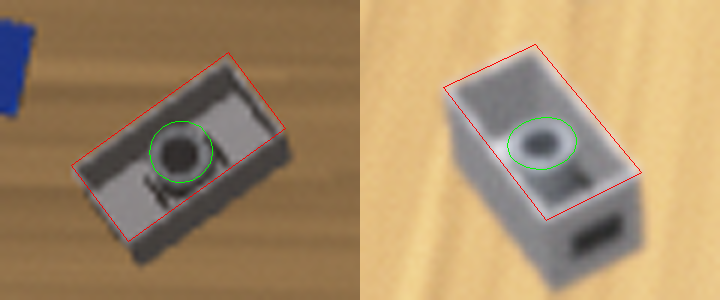

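View pics/k_sf.png

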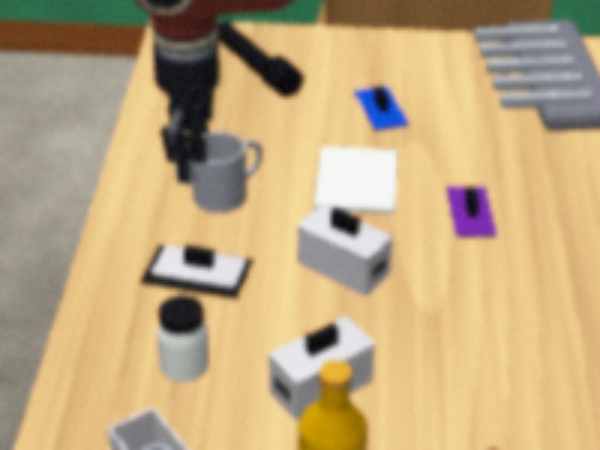

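The lid lies flat on the mat, handle up. The socket stands upright at the tin's centre, and the predicted top circle at z=0.049 matches in both views. Going back to tin A with the jaws along its length.

Request:
{"name": "step_arm", "arguments": {"increments": "-0.94 0.17 0 0 0 -0.56; -0.95 0.12 0 0 0 -0.56; -0.96 0.07 0 0 0 -0.56; -0.96 0.01 0 0 0 -0.56; -0.96 -0.04 0 0 0 -0.56; -0.95 -0.1 0 0 0 -0.56; -0.95 -0.15 0 0 0 -0.56; -0.94 -0.2 0 0 0 -0.56; -0.92 -0.25 0 0 0 -0.56; -0.91 -0.31 0 0 0 -0.56; -0.89 -0.36 0 0 0 -0.56; -0.87 -0.41 0 0 0 -0.56", "fingers": 0.3}}

```text
t: 27.07
tool_pos: [0.6304, 0.2005, 0.1493]
tool_rot: [2.699, -1.607, -0.003]
contact_force: [0.4, -0.9, -0.5]
opening: 0.0554
```

Request:
{"name": "step_arm", "arguments": {"increments": "-0.84 -0.45 0.3 0 0 -0.56; -0.82 -0.5 0.6 0 0 -0.56; -0.79 -0.55 0.6 0 0 -0.56; 0 0 0.6 0 0 0; 0 0 0 0 0 0; 0 0 0 0 0 0; 0 0 0 0 0 0"}}

```text
t: 27.65
tool_pos: [0.6321, 0.2706, 0.0995]
tool_rot: [-2.821, 1.38, -0.002]
contact_force: [-0.7, 0.4, 0.7]
opening: 0.0553
```

Run:
```python
from plan import *
plan([.631,.2712,.020],-.902,1)
```

```text
t 27.65 p [0.6321 0.2706 0.0995] xang -0.91 -> -0.902 tilt [0.0017 0.0006] q6 1.21 open 0.0553 F [-0.74  0.38  0.68] d [-0.0011  0.0006 -0.0795] n 1
-0.05 0.03 3.18 -0.02 -0.01 -0.08
```

Request:
{"name": "step_arm", "arguments": {"increments": "-0.05 0.03 0.4 0 0 -0.08; 0 0 0.4 0 0 0; 0 0 0.4 0 0 0; 0 0 0 0 0 0; 0 0 0 0 0 0; 0 0 0 0 0 0"}}

```text
t: 28.15
tool_pos: [0.631, 0.2721, 0.07]
tool_rot: [-2.826, 1.367, -0.003]
contact_force: [0.2, -0.4, 0.7]
opening: 0.0555
```

Run:
```python
from plan import *
plan([.631,.2712,.020],-.902,1)
d=ctrl.get_image("side");cv2.imwrite("pics/s8.png",cv2.resize(cv2.cvtColor(d["pixels"],cv2.COLOR_RGB2BGR)[190:290,210:310],None,fx=5,fy=5,interpolation=cv2.INTER_CUBIC))
```

```text
t 28.15 p [0.631  0.2721 0.07  ] xang -0.901 -> -0.902 tilt [0.0027 0.0012] q6 1.2 open 0.0555 F [ 0.25 -0.37  0.71] d [-0.     -0.0009 -0.05  ] n 1
0.03 0.03 2 -0.03 -0.01 0.01
```

View pics/s8.png

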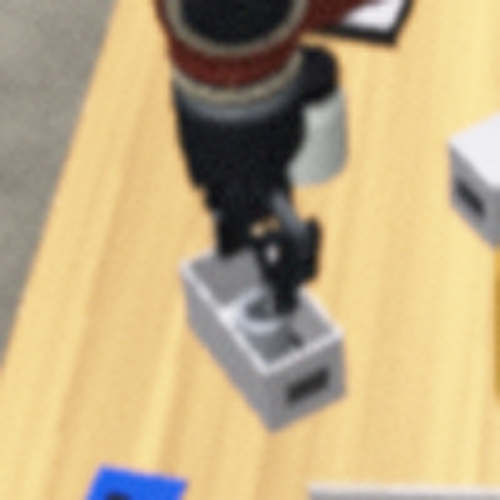

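The fingers straddle the socket inside the tin mouth.

Request:
{"name": "step_arm", "arguments": {"increments": "0.03 0.03 0.3 0 0 0; 0 0 0.4 0 0 0; 0 0 0.4 0 0 0; 0 0 0.4 0 0 0; 0 0 0.25 0 0 0; 0 0 0.1 0 0 0; 0 0 0 0 0 0; 0 0 0 0 0 0"}}

```text
t: 28.87
tool_pos: [0.631, 0.2713, 0.0238]
tool_rot: [-2.826, 1.367, -0.003]
contact_force: [0.4, -0.7, 0.5]
opening: 0.0554
```

Request:
{"name": "step_arm", "arguments": {"increments": "0 0 0 0 0 0; 0 0 0 0 0 0; 0 0 0 0 0 0; 0 0 0 0 0 0; 0 0 0 0 0 0; 0 0 0 0 0 0", "fingers": -0.5, "newtons": 40}}

```text
t: 29.37
tool_pos: [0.6317, 0.2716, 0.025]
tool_rot: [-2.825, 1.366, -0.005]
contact_force: [0.1, 0.3, 4.6]
opening: 0.0346
```

Gripped at about 35 mm, with the TCP at z=0.025. Lifting straight up.

Request:
{"name": "step_arm", "arguments": {"increments": "0 0 -0.2 0 0 0; 0 0 -0.4 0 0 0; 0 0 -0.5 0 0 0; 0 0 -0.6 0 0 0; 0 0 -0.8 0 0 0; 0 0 -0.9 0 0 0; 0 0 -0.9 0 0 0; 0 0 -0.9 0 0 0; 0 0 -0.5 0 0 0; 0 0 0 0 0 0; 0 0 0 0 0 0"}}

```text
t: 30.28
tool_pos: [0.631, 0.2712, 0.1676]
tool_rot: [-2.825, 1.366, -0.006]
contact_force: [-0.8, 0.5, -3.2]
opening: 0.0348
```

Run:
```python
from plan import *
plan([.4326,-.2996,.17],None)
d=ctrl.get_image("side");cv2.imwrite("pics/s9.png",cv2.resize(cv2.cvtColor(d["pixels"],cv2.COLOR_RGB2BGR)[150:290,200:340],None,fx=4,fy=4,interpolation=cv2.INTER_CUBIC))
```

```text
t 30.28 p [0.631  0.2712 0.1676] xang -0.901 -> -0.901 tilt [0.0049 0.0019] q6 1.2 open 0.0348 F [-0.78  0.45 -3.16] d [-0.1984 -0.5708  0.0024] n 25
0.52 0.82 -0.01 -0 -0 0; 0.52 0.82 -0.01 -0 -0 0; 0.52 0.82 -0.01 -0 -0 0; 0.52 0.82 -0.01 -0 -0 0; 0.52 0.82 -0.01 -0 -0 0; 0.52 0.82 -0.01 -0 -0 0; 0.52 0.82 -0.01 -0 -0 0; 0.52 0.82 -0.01 -0 -0 0; 0.52 0.82 -0.01 -0 -0 0; 0.52 0.82 -0.01 -0 -0 0; 0.52 0.82 -0.01 -0 -0 0; 0.52 0.82 -0.01 -0 -0 0
0.52 0.82 -0.01 -0 -0 0; 0.52 0.82 -0.01 -0 -0 0; 0.52 0.82 -0.01 -0 -0 0; 0.52 0.82 -0.01 -0 -0 0; 0.52 0.82 -0 -0 -0 0; 0.52 0.82 -0 -0 -0 0; 0.52 0.82 -0 -0 -0 0; 0.52 0.82 -0 -0 -0 0; 0.52 0.82 -0 -0 -0 0; 0.52 0.82 -0 -0 -0 0; 0.52 0.82 -0 -0 -0 0; 0.52 0.82 -0 -0 -0 0
0.52 0.82 -0 -0 -0 0
```

View pics/s9.png

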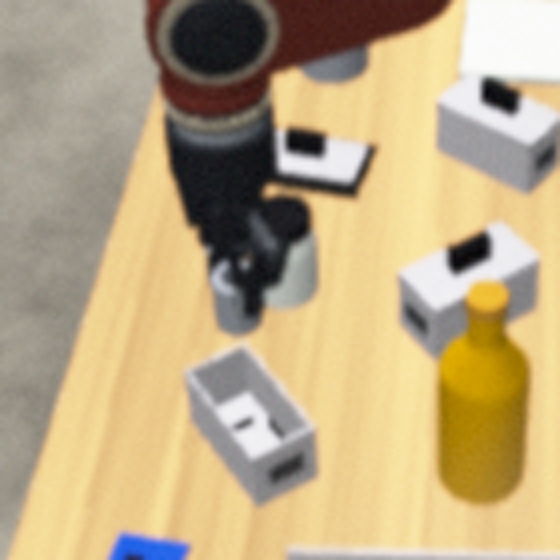

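The socket is held upright, its underside at z≈0.145. Carrying it to the board.

Request:
{"name": "step_arm", "arguments": {"increments": "0.3 0.5 0 0 0 0; 0.52 0.82 0 0 0 0; 0.52 0.82 0 0 0 0; 0.52 0.82 0 0 0 0; 0.52 0.82 0 0 0 0; 0.52 0.82 0 0 0 0; 0.52 0.82 0 0 0 0; 0.52 0.82 0 0 0 0; 0.52 0.82 0 0 0 0; 0.52 0.82 0 0 0 0; 0.52 0.82 0 0 0 0; 0.52 0.82 0 0 0 0"}}

```text
t: 31.33
tool_pos: [0.5354, 0.0045, 0.1632]
tool_rot: [-2.827, 1.367, 0.003]
contact_force: [-0.0, -0.2, -3.4]
opening: 0.0346
```

Request:
{"name": "step_arm", "arguments": {"increments": "0.52 0.82 0 0 0 0; 0.52 0.82 0 0 0 0; 0.52 0.82 0 0 0 0; 0.52 0.82 0 0 0 0; 0.52 0.82 0 0 0 0; 0.52 0.82 0 0 0 0; 0.52 0.82 0 0 0 0; 0.52 0.82 0 0 0 0; 0.52 0.82 0 0 0 0; 0.52 0.82 0 0 0 0; 0.4 0.7 0 0 0 0; 0.3 0.5 0 0 0 0"}}

```text
t: 32.33
tool_pos: [0.4429, -0.2569, 0.1627]
tool_rot: [-2.825, 1.368, 0.003]
contact_force: [0.3, -0.1, -3.4]
opening: 0.0347
```

Request:
{"name": "step_arm", "arguments": {"increments": "0.2 0.3 0.2 0 0 0; 0 0 0.4 0 0 0; 0 0 0.4 0 0 0; 0 0 0 0 0 0; 0 0 0 0 0 0; 0 0 0 0 0 0"}}

```text
t: 32.83
tool_pos: [0.4422, -0.2638, 0.1396]
tool_rot: [-2.826, 1.365, -0.002]
contact_force: [0.2, 0.2, -4.0]
opening: 0.0347
```

Run:
```python
from plan import *
plan([.4326,-.2996,.034],None,1)
d=ctrl.get_image("side");cv2.imwrite("pics/s10.png",cv2.resize(cv2.cvtColor(d["pixels"],cv2.COLOR_RGB2BGR)[80:220,260:400],None,fx=4,fy=4,interpolation=cv2.INTER_CUBIC))
```

```text
t 32.83 p [ 0.4422 -0.2638  0.1396] xang -0.9 -> -0.9 tilt [0.0022 0.0021] q6 0.21 open 0.0347 F [ 0.2   0.18 -3.96] d [-0.0096 -0.0358 -0.1056] n 1
0.88 1.2 4.22 -0.03 0 -0
```

View pics/s10.png

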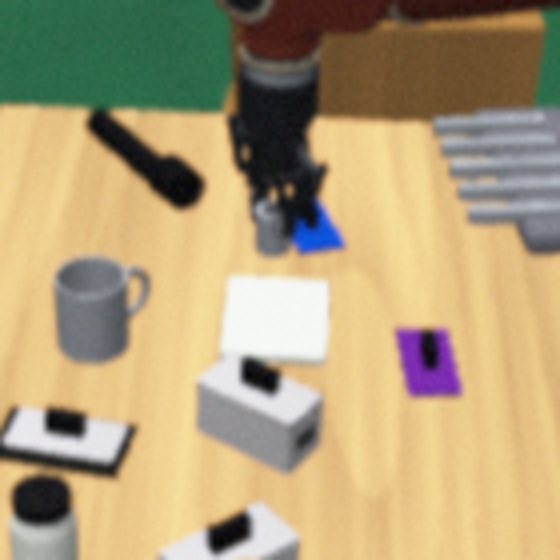

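Request:
{"name": "step_arm", "arguments": {"increments": "0.44 0.6 0.2 0 0 0; 0.44 0.6 0.4 0 0 0; 0 0 0.6 0 0 0; 0 0 0.6 0 0 0; 0 0 0.6 0 0 0; 0 0 0.6 0 0 0; 0 0 0.4 0 0 0; 0 0 0.2 0 0 0; 0 0 0 0 0 0; 0 0 0 0 0 0"}}

```text
t: 33.72
tool_pos: [0.4329, -0.3006, 0.0506]
tool_rot: [-2.826, 1.366, -0.004]
contact_force: [-0.1, -0.6, -3.5]
opening: 0.0346
```

Run:
```python
from plan import *
plan([.4326,-.2996,.034],None,1)
```

```text
t 33.72 p [ 0.4329 -0.3006  0.0506] xang -0.901 -> -0.901 tilt [0.0035 0.0008] q6 0.15 open 0.0346 F [-0.06 -0.59 -3.48] d [-0.0003  0.001  -0.0166] n 1
-0.04 -0.01 0.67 -0.03 -0.02 0
```

Request:
{"name": "step_arm", "arguments": {"increments": "0 0 0.16 -0.02 -0.02 0; 0 0 0.14 0 0 0; 0 0 0.1 0 0 0; 0 0 0.06 0 0 0; 0 0 0.06 0 0 0; 0 0 0.04 0 0 0; 0 0 0 0 0 0; 0 0 0 0 0 0"}}

```text
t: 34.38
tool_pos: [0.4325, -0.3005, 0.036]
tool_rot: [-2.827, 1.367, 0.001]
contact_force: [0.8, -0.6, -3.6]
opening: 0.0347
```

Request:
{"name": "step_arm", "arguments": {"increments": "0 0 0.03 0 0 0; 0 0 0.03 0 0 0; 0 0 0.02 0 0 0; 0 0 0 0 0 0; 0 0 0 0 0 0"}}

```text
t: 34.8
tool_pos: [0.4325, -0.3005, 0.0341]
tool_rot: [-2.827, 1.367, 0.001]
contact_force: [1.0, 0.6, -3.4]
opening: 0.0345
```

Request:
{"name": "step_arm", "arguments": {"increments": "0 0 0.02 0 0 0; 0 0 0.02 0 0 0; 0 0 0.02 0 0 0; 0 0 0 0 0 0; 0 0 0 0 0 0"}}

```text
t: 35.22
tool_pos: [0.4325, -0.3006, 0.034]
tool_rot: [-2.827, 1.367, 0.002]
contact_force: [-3.3, 3.6, 7.5]
opening: 0.035
```

Touched down at 0.034 as predicted. Easing off and opening the fingers a little.

Request:
{"name": "step_arm", "arguments": {"increments": "0 0 -0.03 0 0 0; 0 0 0 0 0 0"}}

```text
t: 35.38
tool_pos: [0.4328, -0.3008, 0.034]
tool_rot: [-2.827, 1.367, -0.0]
contact_force: [-2.2, 2.0, 2.8]
opening: 0.0346
```

Request:
{"name": "step_arm", "arguments": {"increments": "0 0 0 0 0 0; 0 0 0 0 0 0; 0 0 0 0 0 0; 0 0 0 0 0 0", "fingers": 0.3}}

```text
t: 35.72
tool_pos: [0.4326, -0.3006, 0.0333]
tool_rot: [-2.827, 1.367, 0.0]
contact_force: [-0.1, 0.4, -0.1]
opening: 0.0558
```

Request:
{"name": "step_arm", "arguments": {"increments": "0 0 -0.2 0 0 0; 0 0 -0.4 0 0 0; 0 0 -0.6 0 0 0; 0 0 -0.8 0 0 0; 0 0 -1 0 0 0; 0 0 -1 0 0 0; 0 0 -1 0 0 0; 0 0 -0.8 0 0 0; 0 0 -0.4 0 0 0; 0 0 0 0 0 0"}}

```text
t: 36.55
tool_pos: [0.4339, -0.302, 0.1924]
tool_rot: [2.828, -1.368, 0.009]
contact_force: [1.1, -0.5, -0.4]
opening: 0.0559
```

```bash
cat > fin.py <<'E'
from meas import *
import sys
t=sys.argv[1]
s=ctrl.get_image("side");d=ctrl.get_image("top")
a=cv2.resize(cv2.cvtColor(s["pixels"],cv2.COLOR_RGB2BGR)[100:300,210:410],None,fx=2.9,fy=2.9,interpolation=cv2.INTER_CUBIC)
cv2.imwrite(f"pics/f{t}s.png",a)
cv2.imwrite(f"pics/f{t}t.png",cv2.resize(cv2.cvtColor(d["pixels"],cv2.COLOR_RGB2BGR)[130:290,190:510],None,fx=2.5,fy=2.5,interpolation=cv2.INTER_CUBIC))
o=ctrl.get_obs();print(o["t"],o["tool_pos"],o["contact_force"])
E
python3 fin.py 1
```

```text
36.65 [ 0.43234327 -0.30060446  0.18807117] [-0.41434765  0.18955817 -0.56809476]
```

View pics/f1s.png

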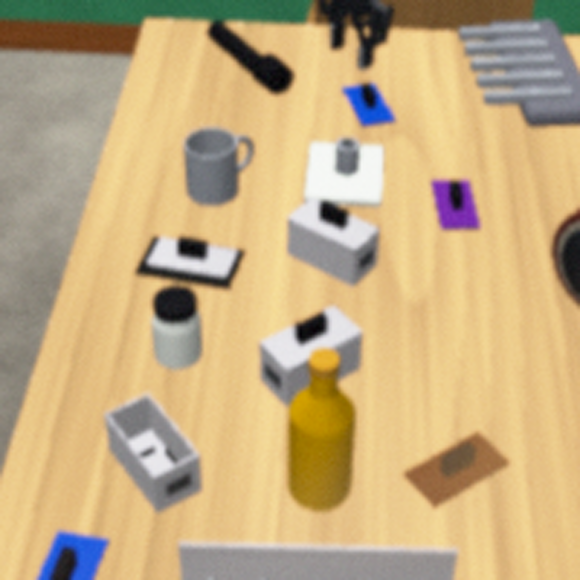

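View pics/f1t.png

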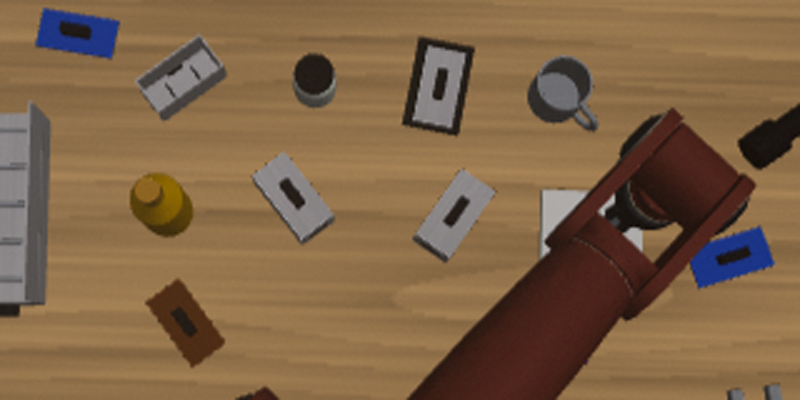

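All the pieces look right. A numeric check of the tins' and lid's places before handing in.

Run:
```python
from meas import *
measure("B9",.4643,.1124,.693,cams=("top",));measure("C9",.4468,-.1083,-.5888,cams=("top",))
measure("A9",.631,.271,-.902,bx=[(.110,.056,0,.060)],cams=("top",))
d=pickle.load(open("pics/B9_top.pkl","rb"));h=cv2.cvtColor(d["pixels"],cv2.COLOR_RGB2HSV)
w=np.zeros((400,640),np.uint8);w[146:186,350:382]=1
m=((h[...,2]>75)&(h[...,1]<60)&(w>0)).astype(np.uint8)
m=cv2.morphologyEx(m,cv2.MORPH_CLOSE,np.ones((9,9),np.uint8))
r=cv2.minAreaRect(np.argwhere(m)[:,::-1].astype(np.float32));print(r,ray(d,r[0],.012))
b=cv2.boxPoints(r);P=np.array([ray(d,q,.012) for q in b]);e=np.roll(P,-1,0)-P;print(np.round(np.linalg.norm(e,axis=1),3),np.arctan2(e[:,1],e[:,0]))
```

```text
B9 [0.4637 0.1117 0.6896] [34.7]
C9 [ 0.4451 -0.1075 -0.5886] [26.7]
A9 [ 0.629   0.2725 -0.8963] [29.3]
((365.26922607421875, 164.15383911132812), (15.885406494140625, 30.398000717163086), 11.309932708740234) [ 0.63022316 -0.08741793  0.012     ]
[0.11  0.056 0.109 0.055] [-0.1778644  -1.75043925  2.95858424  1.3935573 ]
```

Run:
```python
from station import ctrl
print(ctrl.finish_job())
```

```text
the job is handed in; nothing more can be done
None
```

The socket was in the left-hand tin. It now stands upright near the middle of the white board, and that tin's lid lies flat, handle up, in the middle of the rubber mat. I handed the job in at about 37 s of the 72 s allowed.

- **Weighing:** I lifted all three tins and set each straight back. The left one pulled about 6.1 N; the other two pulled about 2.7 and 2.8 N, so the left one was clearly heavy.
- **Placing:** Lid and socket both touched down at the height I had worked out, at about 8 N. The gripper was clear of everything when I handed in.
- **Last checks:** All three tins measure within about 2 mm of where they started, and the two light ones are closed. The lid measures about 3 mm from the mat's centre and lines up with it. The gas bottle, mug, jar and coloured look-alike lids look undisturbed in the pictures.
- **Limits of the checks:** The 2–3 mm differences are about the limit of the camera calibration. In the last top view the arm hid the socket, so I confirmed it stands upright on the board from the side view only. No check failed or disagreed.

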